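# Put the colour plates away on the register pins under the clip-on cover

### The job

Squeeze the two green tabs together to unclip the white dust cover from the pin bed, and stand the cover upright on the bare worktop out of the way. Then lift every coloured plate off the free-spinning turntable and register it over both dowels, stacked flat and fully down one on another in any order. Finally clip the cover back over the stack, fully home with both tabs sprung out again, and leave the two ink tins beside the work and the baren where they are.

Things in the scene. Friction and masses are not known exactly. Their poses are not given: they have to be found in the camera images.
- bed_seat (a point): pin bed, fixed: grey deck 184 x 112 x 12 mm carrying two aluminium plinths 24 mm high (126 x 48 mm over both, top edges chamfered 4 mm, a 50 mm gap between them at mid-length), with a steel dowel on each. Point: centre of the plinths' top faces, 36 mm above the worktop, on which the first plate rests. x along the bed's length through both dowels, y across, z up
- dowel_a (a point): top of the dowel on the bed's +x side. Both dowels: diameter 10 mm, 45 mm from bed_seat along its x, upright, 48 mm tall above bed_seat, straight for the first 37 mm and then tapering to a blunt nose 3 mm across
- dowel_b (a point): top of the dowel on the bed's -x side, 90 mm from the other
- catch_a (a point): middle of the top edge of the dark steel catch bar on the bed's +y side, 27 mm above the worktop (9 mm below bed_seat); another stands opposite at -y. Each bar is 46 mm long along x and spans 36.5 to 43.5 mm from the bed's middle; the cover's hooks sit under the bars. Keep fingertips above them
- cover_grip (a point): white dust cover, open below, 138 x 57 x 80 mm high, 2.5 mm walls, about 0.25 kg, loose; starts clipped on the bed, standing on its deck. Point: midway between its two ribbed green tabs, at the height to grip, 48 mm above its lower edge (so 24 mm above bed_seat when home). x along its length, y from tab to tab, z up; either way round fits. Lift it 75 mm or more to clear the dowels
- tab_a (a joint): green tab in the middle of the cover's +y side, 26 mm wide, 3 to 62 mm above its lower edge: 0 m sprung out (as found), 0.0055 m squeezed fully in; spring 3.6 N rising to 8.6 N. Outer faces of the two tabs: 70 mm apart, 59 mm squeezed. Each foot has a hook 5 mm farther out
- tab_b (a joint): the same tab on the cover's -y side. With both squeezed fully the hooks clear the catch bars by 2 mm and the cover lifts straight off and can be carried by the squeezed tabs; lowered over the plinths still squeezed (2 mm play each side across, 3.5 mm lengthwise) and then let go, it clips in
- turntable_top (a point): the turntable, base fixed to the worktop: a wooden disc 280 mm across with a black rubber mat, free to spin about its upright axis at the slightest sideways push off-centre. The point is on the axis at the disc's top face, 26 mm above the worktop, on which the plates lie
- plate_blue_mid (a point): blue plate: flat aluminium bar 120 x 44 x 12 mm, a blue rectangle on both faces; loose, 0.16 kg; may be absent. Point: its centre. x along its length, y across, z through. Round 12 mm through holes 45 mm either side of centre along x; either face up, either end first fits. Starts flat on the turntable about 75 mm from its axis, length across the radius. Grip across the 44 mm width at mid-length
- plate_red_mid (a point): red plate: flat aluminium bar 120 x 44 x 12 mm, a red rectangle on both faces; loose, 0.16 kg; may be absent. Point: its centre. x along its length, y across, z through. Round 12 mm through holes 45 mm either side of centre along x; either face up, either end first fits. Starts flat on the turntable about 75 mm from its axis, length across the radius. Grip across the 44 mm width at mid-length
- plate_yellow_mid (a point): yellow plate: flat aluminium bar 120 x 44 x 12 mm, a yellow rectangle on both faces; loose, 0.16 kg; may be absent. Point: its centre. x along its length, y across, z through. Round 12 mm through holes 45 mm either side of centre along x; either face up, either end first fits. Starts flat on the turntable about 75 mm from its axis, length across the radius. Grip across the 44 mm width at mid-length
- tin: bystander: white ink tin with a yellow band and blue and purple splashes, 71 mm across, 49 mm high; origin at the centre of its underside
- red_tin: bystander: red and yellow ink tin with a dark lid, 70 mm across, 61 mm high; origin at the centre of its underside
- baren: bystander: round black baren with a wooden strap handle, 100 mm across, 40 mm high; origin at the centre of its underside

How it is judged:
On the way, in this order (a step that is already met when the one before it is completed fails the run):
1. both tabs squeezed in together while the cover is on the bed (horizontal distance between cover_grip and bed_seat below 0.006 m and z of cover_grip in the frame of bed_seat between 0.02 and 0.028 m and angle between the x axis of cover_grip and the x axis of bed_seat, either way round below 0.07 rad and angle between cover_grip's own z axis and vertical below 0.06 rad and value of joint each of tab_a, tab_b above 0.004 m), for 0.1 s.
2. the cover stands upright on the worktop, let go, its centre more than 9 cm from the bed's centre (horizontal distance between cover_grip and bed_seat above 0.09 m and height (world z) of cover_grip between 0.043 and 0.053 m and angle between cover_grip's own z axis and vertical below 0.08 rad and contact force between the fingers and dust_cover below 0.5 N), for 0.2 s.
3. every plate present is fully down over both dowels and let go, the cover still off (horizontal distance between each of plate_blue_mid, plate_red_mid, plate_yellow_mid and bed_seat below 0.004 m and z of plate_blue_mid in the frame of bed_seat between 0.002 and 0.033 m and angle between the z axis of each of plate_blue_mid, plate_red_mid, plate_yellow_mid and the z axis of bed_seat, either way round below 0.06 rad and angle between the x axis of each of plate_blue_mid, plate_red_mid, plate_yellow_mid and the x axis of bed_seat, either way round below 0.07 rad and z of plate_red_mid in the frame of bed_seat between 0.002 and 0.033 m and z of plate_yellow_mid in the frame of bed_seat between 0.002 and 0.033 m and horizontal distance between cover_grip and bed_seat above 0.09 m and contact force between the fingers and plate_blue below 0.5 N and contact force between the fingers and plate_red below 0.5 N and contact force between the fingers and plate_yellow below 0.5 N), for 0.2 s.
At the end, for the whole second after the job is handed in: Every plate present lies flat on the pin bed over both dowels (centre within 4 mm sideways, 0.06 rad of flat, stacked without gaps); the cover is home over them (within 6 mm sideways, 4 mm in height, 0.06 rad of upright), both tabs sprung out to within 2 mm (horizontal distance between each of plate_blue_mid, plate_red_mid, plate_yellow_mid and bed_seat below 0.004 m and z of plate_blue_mid in the frame of bed_seat between 0.002 and 0.033 m and angle between the z axis of each of plate_blue_mid, plate_red_mid, plate_yellow_mid and the z axis of bed_seat, either way round below 0.06 rad and angle between the x axis of each of plate_blue_mid, plate_red_mid, plate_yellow_mid, cover_grip and the x axis of bed_seat, either way round below 0.07 rad and z of plate_red_mid in the frame of bed_seat between 0.002 and 0.033 m and z of plate_yellow_mid in the frame of bed_seat between 0.002 and 0.033 m and horizontal distance between cover_grip and bed_seat below 0.006 m and z of cover_grip in the frame of bed_seat between 0.02 and 0.028 m and angle between cover_grip's own z axis and vertical below 0.06 rad and value of joint each of tab_a, tab_b below 0.002 m and linear speed of dust_cover below 0.02 m/s); the robot touches nothing.
It fails at once if the ink tin with the blue and purple splashes is moved more than 3 cm or tipped over (distance of tin from where it was at the start of the episode above 0.03 m or angle between tin's own z axis and vertical above 0.5 rad).
It fails at once if the red and yellow ink tin is moved more than 3 cm or tipped over (distance of red_tin from where it was at the start of the episode above 0.03 m or angle between red_tin's own z axis and vertical above 0.5 rad).
It fails at once if the baren is moved more than 3 cm or tipped over (distance of baren from where it was at the start of the episode above 0.03 m or angle between baren's own z axis and vertical above 0.5 rad).
Of plate_blue, plate_red, plate_yellow only 2 to 3 are there at a start; the rules pass over those that are not, and their reading is None.
At some moment in a run one of plate_blue, plate_red, plate_yellow may be knocked a few centimetres aside while the robot is not near it.
Once in a run the grip may slacken for a moment while it holds something.
It also fails if it takes over 210 s, if anything falls off the work surface, if the arm or the gripper's body presses on something with over 40 N, if the wrist force passes 120 N, or if a joint passes its speed limit or range.

### The arm

A 6-joint arm with a two-finger parallel gripper is mounted at the origin on a cart in front of the work surface, level with it; the furniture and walls round the work are solid. World frame = base frame: x ahead of the robot, y to its left, z up, the work surface at z = 0. Lengths are in m, angles in rad, forces in N, time in s.
With the tool pointing down it reaches from about 0.35 to 0.775 m from the base axis. Payload 7.3 kg.
Tool frame: the origin (TCP) lies on the centre line of the jaws, within the pads' length; the fingertips stand 11 mm ahead of it and the grasp point (between the pads) lies 8 mm behind it; z points along the fingers, y is the direction in which the jaws open and shut (so a half turn about z gives the same grasp; the last joint's range is limited). The gripper opens to 92 mm and grips with 3 to 60 N. Pads are 19 mm wide; open, the fingers measure 130 mm over their backs; the gripper's body (75 mm by 190 mm) begins 47 mm behind the grasp point.
Start: joints at [-1.459, 0.342, 1.524, -0, 1.275, -0.146], TCP at [0.134, -0.508, 0.238] pointing down, gripper open.
Joint ranges: [-2.53, 2.53], [-0.77, 2.02], [0.04, 2.7], [-1, 4.14], [0.28, 2.66], [-3.11, 3.11]. Speed limits (rad/s): [2.57, 2.57, 3.14, 3.14, 3.14, 3.14].

### API

Orientations are given as [roll, pitch, yaw] about the fixed x, y, z axes, in that order (R = Rz(yaw) Ry(pitch) Rx(roll)).
In Python, from cell import robot gives the robot as it stands.
- The arm moves only by the tool jog_arm, never from a script. Its argument "deltas" is one flat list of numbers, 6 for each row, row after row: the shift along the world's x, y, z in units of 0.1 m (1.0 is 0.1 m), then the turn, a rotation vector about the world's x, y, z in units of 90 degrees (1.0 is 90 degrees). A call has 1 to 5 rows; each row is the pose to reach, as a shift and turn from the pose commanded when the call began; what a row does not reach only later rows make up. A row lasts 1/12 s, in which the tool goes at most 41.7 mm and 7.16 degrees, less where a joint would pass 70% of its speed; a pose out of reach is approached as far as the arm can. A call with a number of a shift or a turn outside -1 to 1 is refused whole. A call with a gripper value outside its range is refused whole. "claw" is the opening, from 0 (shut) to 1 (fully open), set as the call begins (left out, the last holds). The fingers move at their own pace and stop on an object; "newtons" is the grip in N (left out, the last holds). Time passes only in rows, so rows that repeat a pose let the fingers close. It gives the time, the measured TCP pose, the force and the opening at its end, in the units of the state.
- robot.observe(): the state, without advancing time (a new reading comes with each control period).
- robot.read_camera(name): name is "side" or "top"; returns the picture (420x560x3 uint8, red, green, blue); there is no depth.
- robot.camera_params(name): a dict with "fx", "fy", "cx", "cy" (pixels), "R" (3x3) and "t" (3): a world point X has camera coordinates R X + t. Camera axes: x right, y down, z forward; pixel columns grow to the right and rows downward; lengths in m; the calibration is good to about 2 mm. A picture is of the moment at which its call begins. camera_params takes no time and is no camera call.
- robot.hand_in(): hands the job in, once; it reports no verdict.
The state is a dict: "time": time; "qpos": joint angles; "qvel": joint speeds; "joint_efforts": joint torques, N m; "tool_pos": TCP position; "tool_rot": TCP orientation; "contact_force": force on the tool from outside, world axes, zero at the start; "torque": the same for the moment, N m; "opening": finger opening in m.
Only numpy, scipy, OpenCV 4.12 (cv2) and the standard library are available. Lean on these libraries where they do the work, as an engineer would, in place of code of your own. Each camera call takes 0.05 s, during which the arm holds its last target. There are 200 camera calls.

## Working session

There is one attempt and no reset: what is moved stays moved. The work goes in short steps, Python scripts to look and compute and a tool call to move; the robot and the scene stay as the last step left them, time stands still between calls to the robot, and variables do not carry over. Pictures are saved under pics/ and viewed, about 12 in all and at most 16, crops included, and the job is handed in when it is done.

Besides the shell and the picture viewer there is one more tool, called after "Request:" as name(argument=value, ...) on one line, values as JSON. jog_arm: Moves the arm, as the interface text tells. Its arguments: {"type":"object","properties":{"deltas":{"type":"array","items":{"type":"number"}},"claw":{"type":"number"},"newtons":{"type":"number"}},"required":["deltas"]}

```bash
mkdir -p pics
python3 - <<'E'
from cell import robot
import cv2,numpy as np
for n in("top","side"):
    im=robot.read_camera(n); cv2.imwrite(f"pics/{n}0.png",im[:,:,::-1])
    p=robot.camera_params(n); print(n,{k:np.round(v,3).tolist() for k,v in p.items()}); print(-np.array(p["R"]).T@np.array(p["t"]))
print(robot.observe())
E
```

```text
top {'fx': 386.851, 'fy': 386.851, 'cx': 283.852, 'cy': 207.675, 'R': [[-0.015, -1.0, -0.019], [-0.998, 0.017, -0.068], [0.068, 0.017, -0.998]], 't': [0.039, 0.568, 1.536]}
[0.46296033 0.00274526 1.57182082]
side {'fx': 520.141, 'fy': 520.141, 'cx': 273.568, 'cy': 216.7, 'R': [[-0.909, -0.416, 0.003], [-0.171, 0.367, -0.914], [0.379, -0.832, -0.405]], 't': [0.529, 0.178, 1.489]}
[-0.05306069  1.39370366  0.76391814]
{'time': 0.1, 'qpos': array([-1.45897193e+00,  3.42671115e-01,  1.52490613e+00,  8.45281648e-08,
        1.27540604e+00, -1.45984195e-01]), 'qvel': array([ 0.00111977, -0.00179391, -0.00240853,  0.00012166, -0.00158218,
       -0.00099637]), 'joint_efforts': array([ 2.31007085e-03, -4.32004023e+01, -2.44694102e+01,  7.19309575e-02,
        5.26535546e-02, -5.40977499e-05]), 'tool_pos': array([ 0.13384603, -0.50729701,  0.23711043]), 'tool_rot': array([-3.14021682e+00, -2.02370190e-04,  2.57808428e-01]), 'contact_force': array([0.02631681, 0.7172833 , 0.40715625]), 'torque': array([-0.01647484, -0.01490656,  0.01582926]), 'opening': 0.09174220818602959}
```

View pics/top0.png

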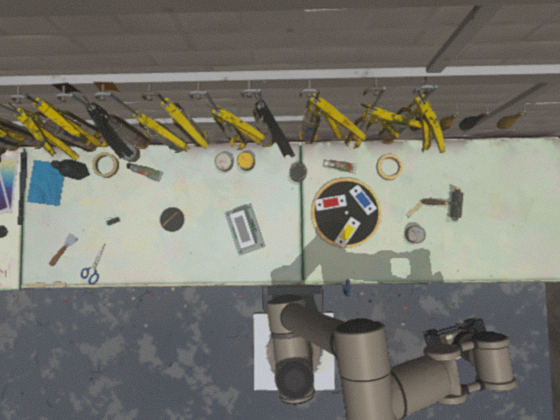

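View pics/side0.png

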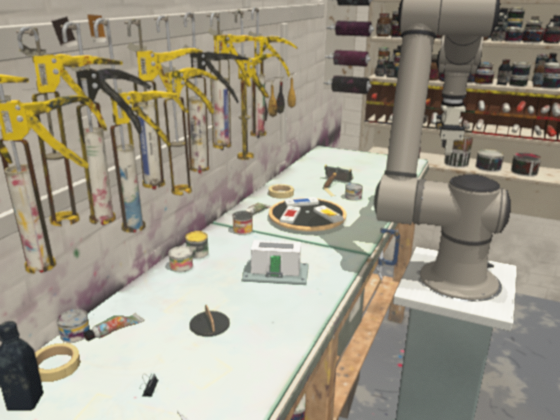

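The top view shows the bed and cover at about (244,229), the baren at (172,219), and the turntable at (346,213) with three plates: red (331,203), blue (362,200) and yellow (347,232). Tins stand at (224,160), (245,159), (298,171) and (415,233). The side view shows the cover at (276,258). Next I'll enlarge these.

Run:
```python
import cv2,numpy as np
t=cv2.imread("pics/top0.png"); s=cv2.imread("pics/side0.png")
f=lambda im,x,y,w,h,k:cv2.resize(im[y:y+h,x:x+w],None,fx=k,fy=k,interpolation=cv2.INTER_CUBIC)
a=f(t,215,195,60,70,6); b=f(t,305,170,80,80,5); 
o=np.zeros((420,760,3),np.uint8); o[:420,:360]=a; o[:400,360:760]=b
cv2.imwrite("pics/c1.png",o)
cv2.imwrite("pics/c2.png",f(s,235,230,80,60,10))
```

```text
(no output)
```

View pics/c1.png

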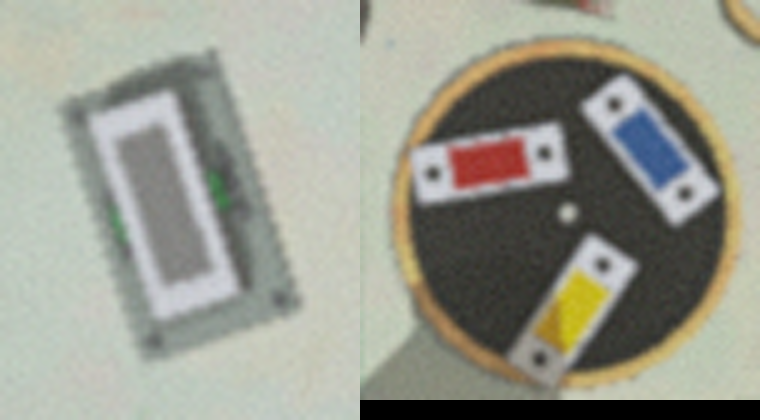

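View pics/c2.png

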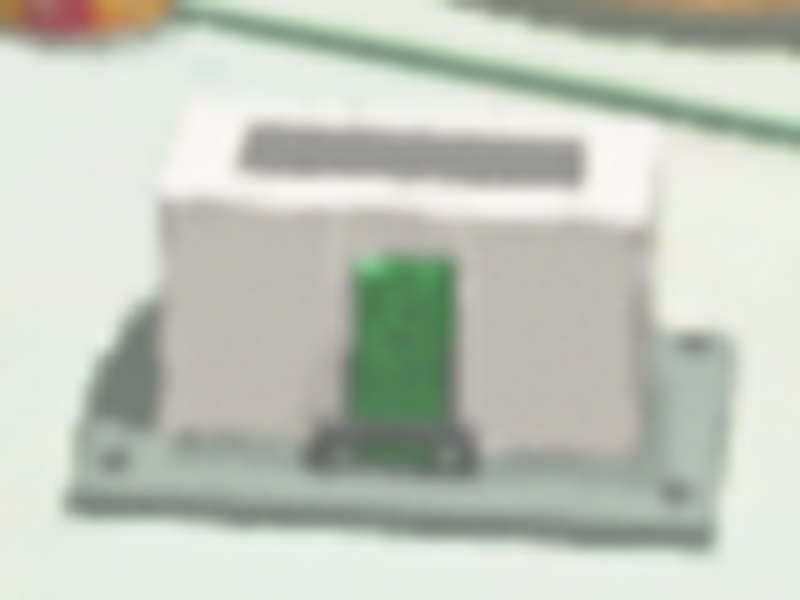

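```bash
cat > h.py <<'E'
from cell import robot
import cv2,numpy as np
from scipy.optimize import least_squares
P={n:{k:np.array(v) for k,v in robot.camera_params(n).items()} for n in("top","side")}
def proj(n,X):
    p=P[n]; c=np.atleast_2d(X)@p["R"].T+p["t"]
    return np.c_[p["fx"]*c[:,0]/c[:,2]+p["cx"],p["fy"]*c[:,1]/c[:,2]+p["cy"]]
def ray(n,uv,z):
    p=P[n]; d=p["R"].T@np.array([(uv[0]-p["cx"])/p["fx"],(uv[1]-p["cy"])/p["fy"],1]); c=-p["R"].T@p["t"]
    return c+d*(z-c[2])/d[2]
def crop(im,x,y,w,h,k): return cv2.resize(im[y:y+h,x:x+w],None,fx=k,fy=k,interpolation=cv2.INTER_CUBIC)
def unc(pts,x,y,k): return (np.array(pts,float)+.5)/k-.5+[x,y]
def fit(obs,x0):
    """obs: list of (cam, local xyz rel. to worktop-level origin, uv); pose x,y,yaw"""
    def r(q,full=0):
        c,s=np.cos(q[2]),np.sin(q[2]); R=np.array([[c,-s,0],[s,c,0],[0,0,1]])
        return np.concatenate([(proj(n,R@np.array(l)+[q[0],q[1],0])[0]-uv) for n,l,uv in obs])
    o=least_squares(r,x0); return o.x,o.fun.reshape(-1,2)
E
python3 - <<'E'
from h import *
tc=unc([[88,115],[175,92],[240,290],[155,320]],215,195,6); td=unc([[63,103],[212,52],[300,307],[147,358]],215,195,6)
# image right=-y, down=-x ; local x toward image up, y left
L=lambda a,b,z:[[a,b,z],[a,-b,z],[-a,-b,z],[-a,b,z]]
ot=[("top",l,u) for l,u in zip(L(.069,.0285,.092),tc)]
od=[("top",l,u) for l,u in zip(L(.092,.056,.012),td)]
sc=unc([[190,103],[163,200],[652,220],[662,130]],235,230,10)
# side camera sits at +y looking -y,+x : image right = -x
os=[("side",l,u) for l,u in zip([[.069,-.0285,.092],[.069,.0285,.092],[-.069,.0285,.092],[-.069,-.0285,.092]],sc)]
sd=unc([[70,490],[712,525],[737,335]],235,230,10)
os+=[("side",l,u) for l,u in zip([[.092,.056,.012],[-.092,.056,.012],[-.092,-.056,.012]],sd)]
for n,o in(("topcover",ot),("deck",od),("side",os),("all",ot+od+os)):
    q,f=fit(o,[.4,.13,.3]); print(n,q.round(4),f.round(1).tolist())
hub=ray("top",unc([[207,212]],305,170,5)[0],.028); print("hub",hub)
for n,a,b in(("red",(73,174),(184,153)),("blue",(255,104),(326,193)),("yel",(243,265),(180,358))):
    A,B=[ray("top",u,.038) for u in unc([a,b],305,170,5)]
    d=A-B; m=(A+B)/2; print(n,m.round(4),np.linalg.norm(d).round(4),np.arctan2(d[1],d[0]).round(3),"r",np.linalg.norm(m-hub))
for u in[(224,160),(245,159),(298,171),(415,233),(172,219)]: print(u,ray("top",u,.045).round(3))
E
```

```text
topcover [0.4866 0.1902 0.3051] [[0.2, 0.1], [-0.2, -0.8], [0.0, 0.5], [0.0, 0.2]]
deck [0.4874 0.1896 0.3151] [[-0.7, -0.1], [0.6, -0.6], [0.5, 0.1], [-0.4, 0.6]]
side [0.4855 0.1956 0.3206] [[-0.3, 0.2], [-0.5, -0.5], [-0.1, 0.2], [0.1, -0.0], [-0.3, -0.1], [0.9, 0.2], [0.3, -0.2]]
all [0.4868 0.1916 0.3132] [[-0.3, 0.1], [-0.8, -0.8], [-0.2, 0.3], [-0.2, 0.1], [-1.2, -0.0], [0.2, -0.4], [-0.0, 0.2], [-0.9, 0.8], [0.0, -0.5], [-0.4, -1.2], [-0.1, -0.4], [0.3, -0.6], [-0.2, -1.0], [0.8, -0.4], [0.5, -0.8]]
hub [ 0.54704122 -0.21761541  0.028     ]
red [ 0.5861 -0.1551  0.038 ] 0.0896 1.742 r 0.07441242824319348
blue [ 0.5959 -0.2835  0.038 ] 0.0898 0.645 r 0.08262626073776565
yel [ 0.4679 -0.2177  0.038 ] 0.0889 -0.618 r 0.079806697061025
(224, 160) [0.762 0.266 0.045]
(245, 159) [0.765 0.182 0.045]
(298, 171) [ 0.713 -0.029  0.045]
(415, 233) [ 0.459 -0.482  0.045]
(172, 219) [0.53  0.474 0.045]
```

Request:
jog_arm(deltas=[0.25, 0.25, 0, 0, 0, 0, 0.5, 0.5, 0, 0, 0, 0, 0.75, 0.75, 0, 0, 0, 0, 1, 1, 0, 0, 0, 0], claw=1, newtons=35)

```text
time: 0.43
tool_pos: [0.2345, -0.4063, 0.2373]
tool_rot: [-3.141, 0.0, 0.257]
contact_force: [1.0, -0.7, -0.3]
opening: 0.092
```

Request:
jog_arm(deltas=[0.25, 0.25, 0, 0, 0, 0, 0.5, 0.5, 0, 0, 0, 0, 0.75, 0.75, 0, 0, 0, 0, 1, 1, 0, 0, 0, 0])

```text
time: 0.77
tool_pos: [0.3347, -0.3061, 0.2376]
tool_rot: [-3.141, 0.0, 0.258]
contact_force: [0.4, -1.9, 0.8]
opening: 0.0917
```

Request:
jog_arm(deltas=[0.25, 0.25, 0, 0, 0, 0, 0.5, 0.5, 0, 0, 0, 0, 0.75, 0.75, 0, 0, 0, 0, 1, 1, 0, 0, 0, 0])

```text
time: 1.1
tool_pos: [0.4347, -0.206, 0.2376]
tool_rot: [-3.141, 0.0, 0.258]
contact_force: [0.0, -1.3, -0.4]
opening: 0.0918
```

Request:
jog_arm(deltas=[0.18, 0.33, 0, 0, 0, 0.01, 0.36, 0.67, 0, 0, 0, 0.02, 0.53, 1, 0, 0, 0, 0.035])

```text
time: 1.35
tool_pos: [0.4874, -0.1058, 0.2373]
tool_rot: [-3.141, 0.001, 0.313]
contact_force: [1.0, -0.4, 0.1]
opening: 0.0918
```

Request:
jog_arm(deltas=[0, 0.33, 0, 0, 0, 0, 0, 0.67, 0, 0, 0, 0, 0, 1, 0, 0, 0, 0])

```text
time: 1.6
tool_pos: [0.4866, -0.0058, 0.2372]
tool_rot: [-3.141, 0.001, 0.313]
contact_force: [-0.5, -0.4, -0.2]
opening: 0.0922
```

Request:
jog_arm(deltas=[0, 0.33, 0, 0, 0, 0, 0, 0.67, 0, 0, 0, 0, 0, 1, 0, 0, 0, 0])

```text
time: 1.85
tool_pos: [0.4864, 0.0941, 0.2375]
tool_rot: [-3.141, 0.001, 0.313]
contact_force: [1.1, -0.6, 1.0]
opening: 0.0919
```

Request:
jog_arm(deltas=[0, 0.33, -0.33, 0, 0, 0, 0, 0.67, -0.67, 0, 0, 0, 0, 0.98, -1, 0, 0, 0, 0, 0.98, -1, 0, 0, 0, 0, 0.98, -1, 0, 0, 0])

```text
time: 2.27
tool_pos: [0.4847, 0.1918, 0.1347]
tool_rot: [-3.141, 0.006, 0.316]
contact_force: [-1.1, -1.1, 1.0]
opening: 0.0918
```

Run:
```python
from h import *
s=robot.read_camera("side")[:,:,::-1];t=robot.read_camera("top")[:,:,::-1]
o=np.zeros((480,800,3),np.uint8); o[:480,:480]=crop(s,225,195,96,96,5)
o[:384,480:800]=crop(t,210,190,64,77,5)[:384,:320]
cv2.imwrite("pics/c3.png",o)
print(robot.observe()['tool_pos'],robot.observe()['tool_rot'],proj("side",[[.4868,.1916,.1375]]),proj("top",[[.4868,.1916,.1375]]))
```

```text
[0.48714348 0.18992712 0.13809215] [3.14103732e+00 3.26801493e-04 3.13636191e-01] [[276.18055322 230.61094061]] [[240.06625008 228.34730841]]
```

View pics/c3.png

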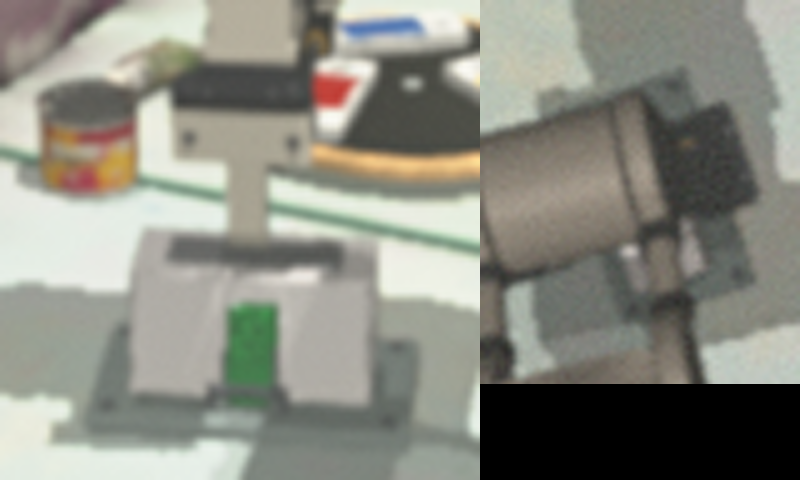

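Request:
jog_arm(deltas=[-0.01, 0.015, -0.3, 0, 0, 0, -0.01, 0.015, -0.6, 0, 0, 0, -0.01, 0.015, -0.86, 0, 0, 0, -0.01, 0.015, -0.86, 0, 0, 0])

```text
time: 2.7
tool_pos: [0.4845, 0.1897, 0.0494]
tool_rot: [-3.142, 0.005, 0.311]
contact_force: [-1.4, -0.5, -0.0]
opening: 0.0917
```

Request:
jog_arm(deltas=[0, 0, 0, 0, 0, 0, 0, 0, 0, 0, 0, 0], claw=0.79, newtons=5)

```text
time: 2.87
tool_pos: [0.4877, 0.1913, 0.054]
tool_rot: [3.141, -0.004, 0.312]
contact_force: [0.6, -0.6, 0.2]
opening: 0.0831
```

Request:
jog_arm(deltas=[0, 0, 0, 0, 0, 0, 0, 0, 0, 0, 0, 0], claw=0.77)

```text
time: 3.03
tool_pos: [0.4873, 0.1917, 0.0538]
tool_rot: [3.141, -0.004, 0.313]
contact_force: [1.1, -2.0, 2.1]
opening: 0.0722
```

Request:
jog_arm(deltas=[0, 0, 0, 0, 0, 0, 0, 0, 0, 0, 0, 0], claw=0.74)

```text
time: 3.2
tool_pos: [0.4871, 0.192, 0.0534]
tool_rot: [3.141, -0.004, 0.313]
contact_force: [0.6, -0.8, 6.8]
opening: 0.0683
```

Request:
jog_arm(deltas=[0, 0, 0, 0, 0, 0, 0, 0, 0, 0, 0, 0, 0, 0, 0, 0, 0, 0, 0, 0, 0, 0, 0, 0, 0, 0, 0, 0, 0, 0], claw=0, newtons=35)

```text
time: 3.62
tool_pos: [0.4873, 0.1919, 0.0539]
tool_rot: [3.141, -0.004, 0.313]
contact_force: [-1.4, -2.6, 11.8]
opening: 0.0575
```

Request:
jog_arm(deltas=[0, 0, 0, 0, 0, 0, 0, 0, 0, 0, 0, 0, 0, 0, 0, 0, 0, 0])

```text
time: 3.87
tool_pos: [0.4873, 0.1919, 0.0539]
tool_rot: [3.141, -0.004, 0.313]
contact_force: [-0.8, -2.4, 13.2]
opening: 0.0572
```

Request:
jog_arm(deltas=[0, 0, 0.08, 0, 0, 0, 0, 0, 0.16, 0, 0, 0, 0, 0, 0.25, 0, 0, 0, 0, 0, 0.25, 0, 0, 0])

```text
time: 4.2
tool_pos: [0.4867, 0.1924, 0.0787]
tool_rot: [-3.141, -0.003, 0.313]
contact_force: [0.0, -0.2, -1.1]
opening: 0.0569
```

Request:
jog_arm(deltas=[0, 0, 0.2, 0, 0, 0, 0, 0, 0.4, 0, 0, 0, 0, 0, 0.6, 0, 0, 0, 0, 0, 0.75, 0, 0, 0, 0, 0, 0.75, 0, 0, 0])

```text
time: 4.62
tool_pos: [0.4874, 0.1926, 0.1548]
tool_rot: [3.142, -0.006, 0.313]
contact_force: [0.7, 0.4, -1.8]
opening: 0.0567
```

Run:
```python
from h import *
s=robot.read_camera("side")[:,:,::-1]
cv2.imwrite("pics/c4.png",crop(s,215,180,130,110,4))
o=robot.observe();print(o['tool_pos'],o['contact_force'],o['opening'])
```

```text
[0.48652852 0.19231824 0.15295776] [-0.48505191  0.08028947 -3.51504509] 0.0564891218492223
```

View pics/c4.png

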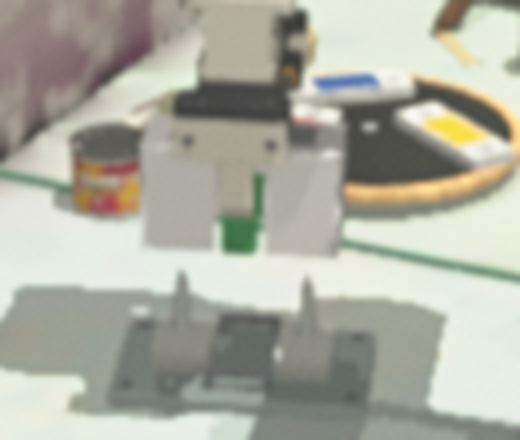

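Request:
jog_arm(deltas=[-0.2, -0.25, 0, 0, 0, 0, -0.35, -0.5, 0, 0, 0, 0, -0.5, -0.75, 0, 0, 0, 0, -0.57, -1, 0, 0, 0, 0])

```text
time: 5.0
tool_pos: [0.4258, 0.0913, 0.1501]
tool_rot: [-3.14, 0.004, 0.314]
contact_force: [-0.2, -0.7, -2.0]
opening: 0.0569
```

Request:
jog_arm(deltas=[0, -0.25, 0, 0, 0, 0, 0, -0.5, 0, 0, 0, 0, 0, -0.52, -0.2, 0, 0, 0, 0, -0.52, -0.4, 0, 0, 0, 0, -0.52, -0.5, 0, 0, 0])

```text
time: 5.42
tool_pos: [0.427, 0.0395, 0.099]
tool_rot: [-3.14, 0.004, 0.311]
contact_force: [-0.9, -0.8, -2.0]
opening: 0.0569
```

Request:
jog_arm(deltas=[0, 0, -0.2, 0, 0, 0, 0, 0, -0.4, 0, 0, 0, 0, 0, -0.5, 0, 0, 0, 0, 0, -0.55, 0, 0, 0, 0, 0, -0.55, 0, 0, 0])

```text
time: 5.83
tool_pos: [0.4275, 0.04, 0.0451]
tool_rot: [-3.14, 0.004, 0.313]
contact_force: [0.5, 0.4, -2.1]
opening: 0.0568
```

Request:
jog_arm(deltas=[0, 0, -0.03, 0, 0, 0, 0, 0, -0.05, 0, 0, 0, 0, 0, -0.05, 0, 0, 0])

```text
time: 6.08
tool_pos: [0.4292, 0.0399, 0.0421]
tool_rot: [3.141, -0.001, 0.313]
contact_force: [-0.5, 0.3, -2.6]
opening: 0.0571
```

Request:
jog_arm(deltas=[0, 0, -0.01, 0, 0, 0, 0, 0, -0.01, 0, 0, 0])

```text
time: 6.25
tool_pos: [0.4293, 0.0399, 0.0419]
tool_rot: [3.141, -0.002, 0.313]
contact_force: [-3.0, -0.1, 8.2]
opening: 0.0571
```

Request:
jog_arm(deltas=[0, 0, -0.01, 0, 0, 0, 0, 0, -0.01, 0, 0, 0])

```text
time: 6.42
tool_pos: [0.4294, 0.0399, 0.0417]
tool_rot: [3.141, -0.002, 0.313]
contact_force: [-5.1, -0.0, 21.2]
opening: 0.057
```

Request:
jog_arm(deltas=[0, 0, -0.01, 0, 0, 0, 0, 0, -0.01, 0, 0, 0])

```text
time: 6.58
tool_pos: [0.4295, 0.0399, 0.0415]
tool_rot: [3.14, -0.003, 0.313]
contact_force: [-8.1, 0.6, 32.1]
opening: 0.0573
```

Request:
jog_arm(deltas=[0, 0, 0.02, 0, 0, 0, 0, 0, 0.025, 0, 0, 0])

```text
time: 6.75
tool_pos: [0.4295, 0.0398, 0.0423]
tool_rot: [3.141, -0.002, 0.313]
contact_force: [0.3, -0.5, -1.8]
opening: 0.0569
```

Request:
jog_arm(deltas=[0, 0, 0, 0, 0, 0, 0, 0, 0, 0, 0, 0, 0, 0, 0, 0, 0, 0, 0, 0, 0, 0, 0, 0, 0, 0, 0, 0, 0, 0], claw=1)

```text
time: 7.17
tool_pos: [0.4288, 0.0398, 0.0411]
tool_rot: [-3.142, 0.0, 0.313]
contact_force: [-0.0, -0.1, 0.9]
opening: 0.0857
```

Request:
jog_arm(deltas=[0, 0, 0.2, 0, 0, 0, 0, 0, 0.4, 0, 0, 0, 0, 0, 0.7, 0, 0, 0, 0, 0, 1, 0, 0, 0])

```text
time: 7.5
tool_pos: [0.4281, 0.0399, 0.1418]
tool_rot: [-3.141, 0.002, 0.313]
contact_force: [1.7, -0.3, 0.1]
opening: 0.0919
```

Request:
jog_arm(deltas=[0, -0.3, 0.3, 0, 0, 0, 0, -0.6, 0.6, 0, 0, 0, 0, -1, 0.6, 0, 0, 0])

```text
time: 7.75
tool_pos: [0.4312, -0.0606, 0.2063]
tool_rot: [3.137, -0.008, 0.316]
contact_force: [1.6, -0.6, 0.3]
opening: 0.092
```

Request:
jog_arm(deltas=[0, -0.3, 0, 0, 0, 0, 0, -0.6, 0, 0, 0, 0, 0, -1, 0, 0, 0, 0])

```text
time: 8.0
tool_pos: [0.4284, -0.1607, 0.2013]
tool_rot: [-3.141, -0.0, 0.314]
contact_force: [0.5, 0.4, 0.3]
opening: 0.0918
```

Request:
jog_arm(deltas=[-0.4, -0.3, 0.1, 0, 0, 0, -0.6, -0.6, 0.1, 0, 0, 0, -0.6, -1, 0.1, 0, 0, 0, -0.6, -1, 0.1, 0, 0, 0])

```text
time: 8.33
tool_pos: [0.3679, -0.2661, 0.2115]
tool_rot: [3.138, 0.0, 0.308]
contact_force: [-0.1, -0.5, 0.2]
opening: 0.0919
```

Request:
jog_arm(deltas=[0, -0.3, 0, 0, 0, 0, 0, -0.6, 0, 0, 0, 0, 0, -1, 0, 0, 0, 0, 0, -1, 0, 0, 0, 0, 0, -1, 0, 0, 0, 0])

```text
time: 8.75
tool_pos: [0.3686, -0.3615, 0.2103]
tool_rot: [-3.141, 0.0, 0.31]
contact_force: [0.3, -0.2, -0.9]
opening: 0.0919
```

Run:
```python
from h import *
s=robot.read_camera("side")[:,:,::-1];t=robot.read_camera("top")[:,:,::-1]
cv2.imwrite("pics/t5.png",t);cv2.imwrite("pics/s5.png",s)
o=np.zeros((600,800,3),np.uint8)
o[:300,:800]=crop(t,218,185,160,60,5); o[300:,:400]=crop(t,215,195,80,60,5); o[300:,400:]=crop(s,240,230,80,60,5)
cv2.imwrite("pics/c5.png",o)
```

```text
(no output)
```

View pics/c5.png

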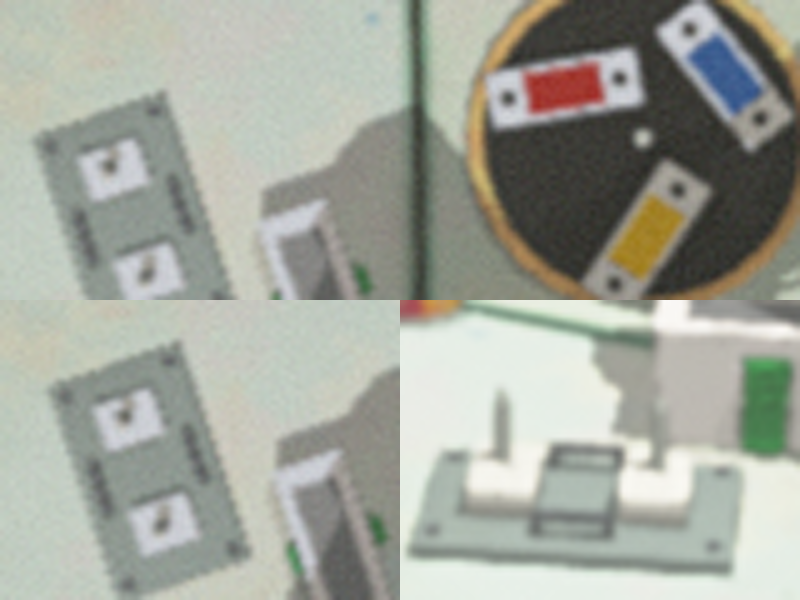

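Run:
```python
from h import *
t=cv2.imread("pics/t5.png")
for nm,im in(("now",t),):
    k=8; x,y,w,h=224,205,34,46
    c=crop(im,x,y,w,h,k); hsv=cv2.cvtColor(c,cv2.COLOR_BGR2HSV); m=((hsv[...,2]>190)&(hsv[...,1]<45)).astype(np.uint8)
    g=cv2.GaussianBlur(c,(0,0),2)
    n,l,st,ce=cv2.connectedComponentsWithStats(m)
    C=[(ce[i],st[i]) for i in range(1,n) if 1500<st[i,4]<12000]
    print([(a.round(1).tolist(),b.tolist()) for a,b in C])
tips=unc([[127,117],[165,223]],215,195,5)
A,B=[ray("top",u,.036) for u in unc([[129,118],[165,224]],215,195,5)]
print("eye centroid",(A+B)/2,np.linalg.norm(A-B),np.arctan2(*(A-B)[1::-1]))
s=unc([[502-400,392-300]],240,230,5)
print(proj("top",[[.4868,.1916,.084]]),proj("side",[[.4868+.045*np.cos(.313),.1916+.045*np.sin(.313),.084]]),s)
```

```text
[([51.7, 18.0], [0, 0, 151, 58, 4333]), ([256.2, 43.2], [227, 0, 45, 122, 2996]), ([135.7, 116.1], [83, 67, 103, 91, 4749]), ([190.9, 282.8], [138, 234, 104, 92, 4693])]
eye centroid [0.48653086 0.18934501 0.036     ] 0.08905488689034809 0.3192615340529033
[[241.89393875 228.54981058]] [[260.41825777 246.7122535 ]] [[260. 248.]]
```

```bash
cat >> h.py <<'E'
RNG={"red":[((0,140,90),(9,255,255)),((170,140,90),(180,255,255))],"blue":[((100,90,60),(128,255,255))],"yel":[((20,140,70),(34,255,255))]}
ROI={"top":(308,172,76,84),"side":(262,180,92,56)}
def plates(ims,z=.038,names=RNG):
    out={}
    for nm in names:
        for cam in ims:
            x,y,w,h=ROI[cam]; k=6; c=crop(ims[cam],x,y,w,h,k); hsv=cv2.cvtColor(c,cv2.COLOR_BGR2HSV)
            m=sum(cv2.inRange(hsv,*r) for r in RNG[nm])
            n,l,st,ce=cv2.connectedComponentsWithStats(m); i=1+np.argmax(st[1:,4])
            pts=np.argwhere(l==i)[:,::-1].astype(float)
            W=np.array([ray(cam,u,z)[:2] for u in unc(pts,x,y,k)[::7]]); mu=W.mean(0); e,v=np.linalg.eigh(np.cov((W-mu).T)); d=v[:,1]
            out[nm,cam]=mu,np.arctan2(d[1],d[0]),np.sqrt(12*e[::-1]); print(nm,cam,mu.round(4),"yaw %.3f"%out[nm,cam][1],out[nm,cam][2].round(4))
    return out
E
python3 -c "
from h import *
plates({'top':cv2.imread('pics/t5.png'),'side':cv2.imread('pics/s5.png')})
p,q=[ray('top',u,.036) for u in [(240.525,219.075),(247.42,239.91)]];print((p+q)/2)
a=unc([[485,492],[525,497],[651,497],[690,492]],240+0,230,5)"
```

```text
red top [ 0.5862 -0.1553] yaw 1.715 [0.0536 0.0262]
red side [ 0.5884 -0.1523] yaw 1.795 [0.0403 0.0241]
blue top [ 0.5958 -0.2831] yaw -2.498 [0.0574 0.0286]
blue side [ 0.5969 -0.2803] yaw -2.448 [0.0535 0.018 ]
yel top [ 0.4673 -0.2175] yaw 2.531 [0.0578 0.0298]
yel side [ 0.4694 -0.2148] yaw 2.513 [0.0474 0.0234]
[0.48378246 0.18947587 0.036     ]
```

Request:
jog_arm(deltas=[0.1, 0.14, 0, 0, 0, -0.06, 0.2, 0.28, 0, 0, 0, -0.12, 0.3, 0.42, 0, 0, 0, -0.18, 0.4, 0.56, 0, 0, 0, -0.24, 0.5, 0.7, 0, 0, 0, -0.3], claw=0.75)

```text
time: 9.27
tool_pos: [0.4193, -0.2879, 0.2114]
tool_rot: [-3.141, 0.0, -0.162]
contact_force: [0.0, 0.4, -0.1]
opening: 0.0694
```

Request:
jog_arm(deltas=[0.1, 0.15, -0.2, 0, 0, -0.06, 0.2, 0.3, -0.4, 0, 0, -0.12, 0.3, 0.45, -0.6, 0, 0, -0.18, 0.4, 0.6, -0.8, 0, 0, -0.24, 0.5, 0.75, -0.95, 0, 0, -0.29])

```text
time: 9.68
tool_pos: [0.4686, -0.2126, 0.115]
tool_rot: [3.142, 0.002, -0.617]
contact_force: [-0.1, 0.5, 0.2]
opening: 0.069
```

Request:
jog_arm(deltas=[0, 0, 0, 0, 0, 0, 0, 0, 0, 0, 0, 0, 0, 0, 0, 0, 0, 0, 0, 0, 0, 0, 0, 0])

```text
time: 10.02
tool_pos: [0.4691, -0.2158, 0.1174]
tool_rot: [3.141, -0.002, -0.613]
contact_force: [-0.0, -0.4, -0.3]
opening: 0.0687
```

Request:
jog_arm(deltas=[-0.01, 0, -0.3, 0, 0, 0, -0.01, 0, -0.6, 0, 0, 0, -0.01, 0, -0.7, 0, 0, 0, -0.01, 0, -0.7, 0, 0, 0, -0.01, 0, -0.7, 0, 0, 0])

```text
time: 10.43
tool_pos: [0.468, -0.2158, 0.047]
tool_rot: [3.141, -0.0, -0.614]
contact_force: [-0.4, -0.4, 0.4]
opening: 0.0688
```

Request:
jog_arm(deltas=[0, 0, 0, 0, 0, 0, 0, 0, 0, 0, 0, 0])

```text
time: 10.6
tool_pos: [0.4688, -0.2159, 0.0479]
tool_rot: [-3.142, -0.003, -0.614]
contact_force: [0.5, -0.4, -0.2]
opening: 0.0692
```

Descend the last 8 mm, then close and lift a little.

Request:
jog_arm(deltas=[0, 0, -0.04, 0, 0, 0, 0, 0, -0.08, 0, 0, 0, 0, 0, -0.08, 0, 0, 0, 0, 0, -0.08, 0, 0, 0])

```text
time: 10.93
tool_pos: [0.4677, -0.215, 0.0381]
tool_rot: [3.141, 0.0, -0.614]
contact_force: [-0.6, -0.0, 0.2]
opening: 0.0689
```

Request:
jog_arm(deltas=[0, 0, 0, 0, 0, 0, 0, 0, 0, 0, 0, 0, 0, 0, 0, 0, 0, 0, 0, 0, 0, 0, 0, 0, 0, 0, 0, 0, 0, 0], claw=0.3, newtons=30)

```text
time: 11.35
tool_pos: [0.4678, -0.2152, 0.0383]
tool_rot: [3.141, 0.0, -0.614]
contact_force: [-0.8, -0.8, 0.4]
opening: 0.0435
```

Request:
jog_arm(deltas=[0, 0, 0, 0, 0, 0, 0, 0, 0, 0, 0, 0])

```text
time: 11.52
tool_pos: [0.4678, -0.2152, 0.0383]
tool_rot: [3.141, 0.0, -0.614]
contact_force: [-0.5, 1.0, 0.8]
opening: 0.0437
```

Request:
jog_arm(deltas=[0, 0, 0.15, 0, 0, 0, 0, 0, 0.3, 0, 0, 0, 0, 0, 0.6, 0, 0, 0, 0, 0, 0.9, 0, 0, 0, 0, 0, 1, 0, 0, 0])

```text
time: 11.93
tool_pos: [0.4694, -0.216, 0.1418]
tool_rot: [-3.141, -0.006, -0.614]
contact_force: [1.1, -0.5, -1.6]
opening: 0.0434
```

Request:
jog_arm(deltas=[0, 0, 0.3, 0, 0, 0, 0, 0, 0.3, 0, 0, 0, 0, 0, 0.3, 0, 0, 0])

```text
time: 12.18
tool_pos: [0.4683, -0.2154, 0.1687]
tool_rot: [-3.142, -0.002, -0.614]
contact_force: [-0.1, -0.4, -2.2]
opening: 0.0435
```

Run:
```python
from h import *
s=robot.read_camera("side")[:,:,::-1];t=robot.read_camera("top")[:,:,::-1]
cv2.imwrite("pics/t6.png",t);cv2.imwrite("pics/s6.png",s)
o=np.zeros((400,800,3),np.uint8)
o[:,:400]=crop(t,305,170,80,80,5); o[:,400:]=crop(s,265,160,80,80,5)
cv2.imwrite("pics/c6.png",o)
ob=robot.observe();print(ob['tool_pos'],ob['tool_rot'],ob['contact_force'],ob['opening'])
```

```text
[ 0.46714421 -0.21468921  0.16676824] [ 3.14142451e+00  2.44572658e-03 -6.13979367e-01] [-0.54877095  0.50598072 -2.39003945] 0.044001338607607944
```

View pics/c6.png

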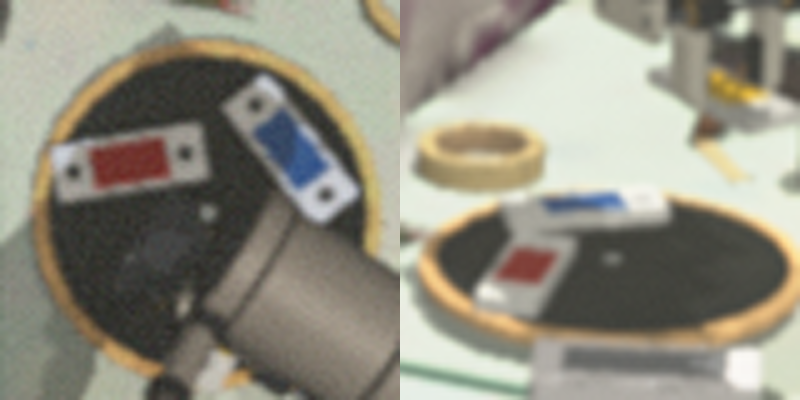

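Request:
jog_arm(deltas=[0.02, 0.25, 0, 0, 0, 0.04, 0.04, 0.5, 0, 0, 0, 0.08, 0.05, 0.75, 0, 0, 0, 0.12, 0.05, 1, 0, 0, 0, 0.15])

```text
time: 12.62
tool_pos: [0.472, -0.1139, 0.1663]
tool_rot: [-3.142, 0.004, -0.376]
contact_force: [-0.5, -0.1, -1.9]
opening: 0.0434
```

Request:
jog_arm(deltas=[0.02, 0.25, 0, 0, 0, 0.04, 0.04, 0.5, 0, 0, 0, 0.08, 0.05, 0.75, 0, 0, 0, 0.12, 0.05, 1, 0, 0, 0, 0.15])

```text
time: 12.95
tool_pos: [0.477, -0.0138, 0.1664]
tool_rot: [-3.141, 0.003, -0.14]
contact_force: [0.8, -0.1, -2.5]
opening: 0.0436
```

Request:
jog_arm(deltas=[0.02, 0.25, 0, 0, 0, 0.04, 0.04, 0.5, 0, 0, 0, 0.08, 0.05, 0.75, 0, 0, 0, 0.12, 0.05, 1, 0, 0, 0, 0.15])

```text
time: 13.28
tool_pos: [0.482, 0.086, 0.1664]
tool_rot: [-3.141, 0.003, 0.096]
contact_force: [0.1, 0.1, -2.0]
opening: 0.0441
```

Request:
jog_arm(deltas=[0.02, 0.25, 0, 0, 0, 0.04, 0.03, 0.5, 0, 0, 0, 0.08, 0.03, 0.75, 0, 0, 0, 0.12, 0.03, 1, 0, 0, 0, 0.14, 0.03, 1.05, 0, 0, 0, 0.14])

```text
out of range
```

Request:
jog_arm(deltas=[0, 0, -0.2, 0, 0, 0, 0, 0, -0.4, 0, 0, 0, 0, 0, -0.6, 0, 0, 0, 0, 0, -0.6, 0, 0, 0, 0, 0, -0.6, 0, 0, 0])

```text
time: 13.7
tool_pos: [0.4815, 0.0848, 0.1065]
tool_rot: [-3.141, 0.005, 0.093]
contact_force: [0.4, -0.5, -1.6]
opening: 0.0437
```

Request:
jog_arm(deltas=[0, 0, 0, 0, 0, 0, 0, 0, 0, 0, 0, 0])

```text
time: 13.87
tool_pos: [0.4835, 0.0847, 0.109]
tool_rot: [3.141, -0.001, 0.093]
contact_force: [-0.8, 0.8, -1.8]
opening: 0.0437
```

Request:
jog_arm(deltas=[0.01, 0.1, 0.25, 0, 0, 0.04, 0.02, 0.35, 0.4, 0, 0, 0.08, 0.03, 0.65, 0.4, 0, 0, 0.12, 0.03, 0.95, 0.4, 0, 0, 0.14, 0.03, 1, 0.4, 0, 0, 0.14])

```text
time: 14.28
tool_pos: [0.4864, 0.1884, 0.1499]
tool_rot: [-3.141, -0.004, 0.316]
contact_force: [-0.5, -0.3, -1.4]
opening: 0.0438
```

Request:
jog_arm(deltas=[0, 0.07, -0.2, 0, 0, 0, 0, 0.07, -0.4, 0, 0, 0, 0, 0.07, -0.4, 0, 0, 0, 0, 0.07, -0.4, 0, 0, 0])

```text
time: 14.62
tool_pos: [0.4855, 0.1915, 0.1083]
tool_rot: [3.141, 0.001, 0.312]
contact_force: [0.8, -0.6, -3.0]
opening: 0.0434
```

Request:
jog_arm(deltas=[0, 0, 0, 0, 0, 0, 0, 0, 0, 0, 0, 0])

```text
time: 14.78
tool_pos: [0.4868, 0.1916, 0.1097]
tool_rot: [3.141, -0.003, 0.312]
contact_force: [-0.4, -0.6, -2.1]
opening: 0.0436
```

Run:
```python
from h import *
s=robot.read_camera("side")[:,:,::-1];t=robot.read_camera("top")[:,:,::-1]
o=np.zeros((480,800,3),np.uint8)
o[:,:480]=crop(s,230,205,80,80,6); o[:320,480:]=crop(t,212,190,64,64,5)
cv2.imwrite("pics/c7.png",o)
ob=robot.observe();print(ob['tool_pos'],ob['tool_rot'],ob['contact_force'],ob['opening'])
```

```text
[0.4866014  0.19164247 0.10937916] [ 3.14125391e+00 -2.08857631e-03  3.12223947e-01] [-1.46530247e-04 -1.34194651e-01 -1.67853278e+00] 0.043926112729530155
```

View pics/c7.png

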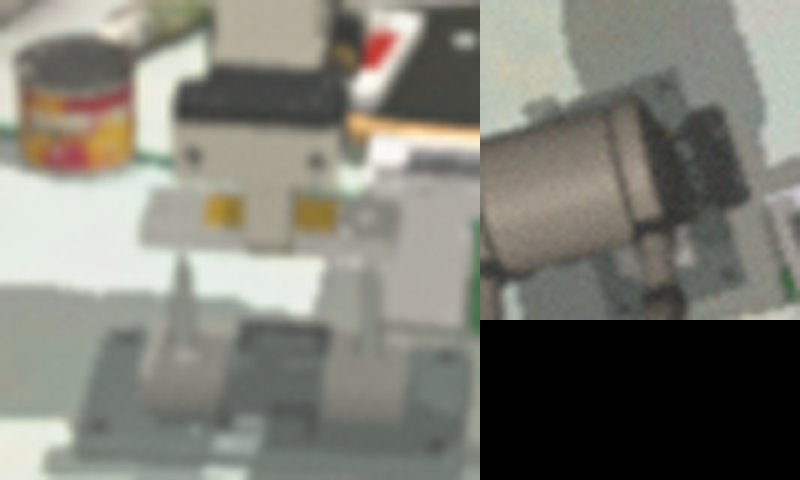

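Request:
jog_arm(deltas=[-0.02, -0.01, -0.08, 0, 0, 0, -0.02, -0.01, -0.08, 0, 0, 0, -0.02, -0.01, -0.08, 0, 0, 0])

```text
time: 15.13
tool_pos: [0.4833, 0.1906, 0.0998]
tool_rot: [-3.142, 0.001, 0.313]
contact_force: [-0.4, 0.5, -2.0]
opening: 0.0432
```

Request:
jog_arm(deltas=[0, 0, -0.04, 0, 0, 0, 0, 0, -0.08, 0, 0, 0, 0, 0, -0.08, 0, 0, 0])

```text
time: 15.38
tool_pos: [0.4834, 0.1907, 0.0913]
tool_rot: [-3.142, 0.002, 0.313]
contact_force: [0.6, 0.3, -2.3]
opening: 0.0438
```

Request:
jog_arm(deltas=[0, 0, -0.03, 0, 0, 0, 0, 0, -0.06, 0, 0, 0, 0, 0, -0.06, 0, 0, 0])

```text
time: 15.63
tool_pos: [0.484, 0.1906, 0.0858]
tool_rot: [3.141, 0.0, 0.313]
contact_force: [1.4, -1.8, -2.5]
opening: 0.0437
```

Request:
jog_arm(deltas=[0, 0, -0.03, 0, 0, 0, 0, 0, -0.06, 0, 0, 0, 0, 0, -0.06, 0, 0, 0])

```text
time: 15.88
tool_pos: [0.4843, 0.1903, 0.0799]
tool_rot: [3.141, -0.001, 0.313]
contact_force: [3.5, -4.3, -2.8]
opening: 0.0437
```

Request:
jog_arm(deltas=[0, 0, -0.03, 0, 0, 0, 0, 0, -0.06, 0, 0, 0, 0, 0, -0.06, 0, 0, 0])

```text
time: 16.13
tool_pos: [0.4844, 0.1903, 0.074]
tool_rot: [3.14, -0.001, 0.313]
contact_force: [2.6, -4.4, -1.7]
opening: 0.0438
```

Request:
jog_arm(deltas=[0.002, -0.004, -0.06, 0, 0, 0, 0.002, -0.004, -0.12, 0, 0, 0, 0.002, -0.004, -0.18, 0, 0, 0, 0.002, -0.004, -0.22, 0, 0, 0, 0.002, -0.004, -0.22, 0, 0, 0])

```text
time: 16.55
tool_pos: [0.4838, 0.1901, 0.0509]
tool_rot: [3.141, 0.001, 0.313]
contact_force: [2.2, -5.2, -2.2]
opening: 0.0439
```

Request:
jog_arm(deltas=[0, 0, -0.01, 0, 0, 0, 0, 0, -0.02, 0, 0, 0, 0, 0, -0.02, 0, 0, 0])

```text
time: 16.8
tool_pos: [0.4839, 0.1901, 0.0495]
tool_rot: [3.141, 0.001, 0.313]
contact_force: [1.1, -4.6, 0.0]
opening: 0.0436
```

Request:
jog_arm(deltas=[0, 0, -0.01, 0, 0, 0, 0, 0, -0.01, 0, 0, 0])

```text
time: 16.97
tool_pos: [0.484, 0.1901, 0.0486]
tool_rot: [3.141, 0.001, 0.313]
contact_force: [1.4, -5.8, 0.0]
opening: 0.0436
```

Request:
jog_arm(deltas=[0, 0, 0, 0, 0, 0, 0, 0, 0, 0, 0, 0, 0, 0, 0, 0, 0, 0], claw=0.75)

```text
time: 17.22
tool_pos: [0.4836, 0.1909, 0.0489]
tool_rot: [-3.141, 0.001, 0.312]
contact_force: [-0.7, 0.0, 0.4]
opening: 0.0594
```

Request:
jog_arm(deltas=[0, 0, 0.3, 0, 0, 0, 0, 0, 0.6, 0, 0, 0, 0, 0, 0.9, 0, 0, 0, 0, 0, 1, 0, 0, 0])

```text
time: 17.55
tool_pos: [0.4857, 0.1913, 0.1531]
tool_rot: [-3.142, -0.006, 0.313]
contact_force: [0.7, 0.3, 0.3]
opening: 0.0688
```

Request:
jog_arm(deltas=[0, -0.3, 0.1, 0, 0, 0, 0, -0.6, 0.2, 0, 0, 0, 0, -1, 0.2, 0, 0, 0])

```text
time: 17.8
tool_pos: [0.4846, 0.0911, 0.1706]
tool_rot: [3.142, -0.003, 0.316]
contact_force: [1.3, -0.1, -0.3]
opening: 0.0687
```

Request:
jog_arm(deltas=[-0.1, -0.3, 0, 0, 0, 0, -0.3, -0.6, 0, 0, 0, 0, -0.5, -1, 0, 0, 0, 0])

```text
time: 18.05
tool_pos: [0.4343, -0.0072, 0.1686]
tool_rot: [-3.141, 0.0, 0.314]
contact_force: [1.0, -0.6, -0.0]
opening: 0.0689
```

Request:
jog_arm(deltas=[-0.1, -0.3, 0, 0, 0, 0, -0.2, -0.6, 0, 0, 0, 0, -0.2, -1, 0, 0, 0, 0])

```text
time: 18.3
tool_pos: [0.4131, -0.1064, 0.1687]
tool_rot: [-3.139, 0.001, 0.314]
contact_force: [0.8, 0.0, -0.8]
opening: 0.069
```

Request:
jog_arm(deltas=[-0.1, -0.3, 0, 0, 0, 0, -0.2, -0.6, 0, 0, 0, 0, -0.2, -1, 0, 0, 0, 0])

```text
time: 18.55
tool_pos: [0.3934, -0.2065, 0.1686]
tool_rot: [-3.139, 0.001, 0.313]
contact_force: [1.0, 0.3, -0.5]
opening: 0.0689
```

Request:
jog_arm(deltas=[0, -0.3, 0, 0, 0, 0, 0, -0.6, 0, 0, 0, 0, 0, -1, 0, 0, 0, 0, 0, -1, 0, 0, 0, 0])

```text
time: 18.88
tool_pos: [0.3956, -0.3126, 0.1687]
tool_rot: [3.138, -0.0, 0.309]
contact_force: [0.4, -0.1, -0.1]
opening: 0.0688
```

Run:
```python
from h import *
s=robot.read_camera("side")[:,:,::-1].copy();t=robot.read_camera("top")[:,:,::-1].copy()
cv2.imwrite("pics/t8.png",t);cv2.imwrite("pics/s8.png",s)
plates({"top":t,"side":s},names=["red","blue"])
o=np.zeros((400,800,3),np.uint8)
o[:,:400]=crop(t,305,170,80,80,5); o[:,400:]=crop(s,235,215,80,80,5)
cv2.imwrite("pics/c8.png",o)
ob=robot.observe();print(ob['tool_pos'],ob['tool_rot'])
```

```text
red top [ 0.5869 -0.156 ] yaw 1.725 [0.0543 0.0262]
red side [ 0.5893 -0.1527] yaw 1.714 [0.0407 0.0247]
blue top [ 0.5962 -0.283 ] yaw -2.514 [0.0561 0.027 ]
blue side [ 0.6005 -0.2771] yaw -2.500 [0.0526 0.0112]
[ 0.39503769 -0.30743051  0.16828503] [-3.14005881e+00  1.74916268e-04  3.10257331e-01]
```

View pics/c8.png

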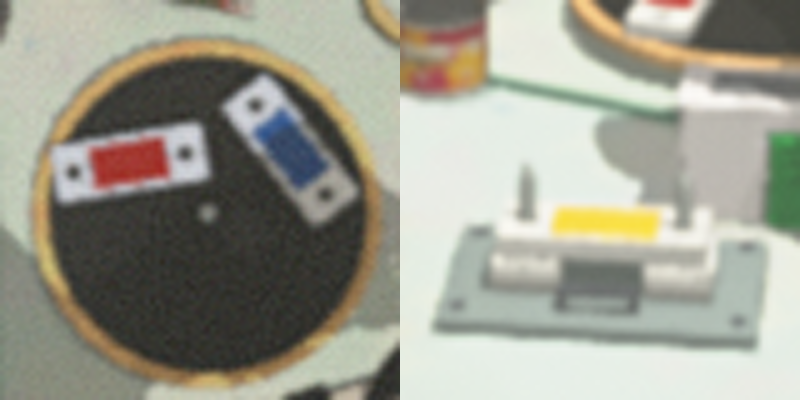

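Request:
jog_arm(deltas=[0.25, 0.03, 0, 0, 0, 0.05, 0.5, 0.06, 0, 0, 0, 0.1, 0.75, 0.09, 0, 0, 0, 0.12, 1, 0.13, 0, 0, 0, 0.12])

```text
time: 19.32
tool_pos: [0.4964, -0.2919, 0.1689]
tool_rot: [-3.14, 0.0, 0.504]
contact_force: [0.6, -1.1, 0.3]
opening: 0.0692
```

Request:
jog_arm(deltas=[0.25, 0.03, 0, 0, 0, 0.05, 0.5, 0.06, 0, 0, 0, 0.09, 0.75, 0.09, -0.1, 0, 0, 0.09, 1, 0.13, -0.4, 0, 0, 0.09, 1, 0.13, -0.5, 0, 0, 0.09])

```text
time: 19.73
tool_pos: [0.5977, -0.2768, 0.1148]
tool_rot: [-3.138, -0.0, 0.646]
contact_force: [-2.2, 0.8, -1.2]
opening: 0.069
```

Request:
jog_arm(deltas=[0, 0, -0.3, 0, 0, 0, 0, 0, -0.6, 0, 0, 0, 0, 0, -0.7, 0, 0, 0, 0, 0, -0.7, 0, 0, 0, 0, 0, -0.7, 0, 0, 0])

```text
time: 20.15
tool_pos: [0.5954, -0.2803, 0.0497]
tool_rot: [-3.141, 0.0, 0.643]
contact_force: [0.5, -0.7, 1.2]
opening: 0.0689
```

Request:
jog_arm(deltas=[0, 0, 0, 0, 0, 0, 0, 0, 0, 0, 0, 0])

```text
time: 20.32
tool_pos: [0.5965, -0.2814, 0.0516]
tool_rot: [3.138, -0.001, 0.643]
contact_force: [0.3, 1.2, -0.3]
opening: 0.0683
```

Position matches the plate. I'll go down 12 mm, grip and lift.

Request:
jog_arm(deltas=[0, 0, -0.06, 0, 0, 0, 0, 0, -0.12, 0, 0, 0, 0, 0, -0.12, 0, 0, 0, 0, 0, -0.12, 0, 0, 0])

```text
time: 20.65
tool_pos: [0.5956, -0.2811, 0.0374]
tool_rot: [3.141, -0.0, 0.642]
contact_force: [-0.3, -0.6, 2.4]
opening: 0.0687
```

Request:
jog_arm(deltas=[0, 0, 0, 0, 0, 0, 0, 0, 0, 0, 0, 0, 0, 0, 0, 0, 0, 0, 0, 0, 0, 0, 0, 0, 0, 0, 0, 0, 0, 0], claw=0.3)

```text
time: 21.07
tool_pos: [0.5955, -0.2809, 0.0373]
tool_rot: [3.141, -0.0, 0.643]
contact_force: [0.7, -0.3, 3.5]
opening: 0.0437
```

Request:
jog_arm(deltas=[0, 0, 0, 0, 0, 0, 0, 0, 0, 0, 0, 0])

```text
time: 21.23
tool_pos: [0.5955, -0.2809, 0.0373]
tool_rot: [3.141, -0.0, 0.643]
contact_force: [0.4, -0.7, 3.6]
opening: 0.0436
```

Request:
jog_arm(deltas=[0, 0, 0.15, 0, 0, 0, 0, 0, 0.3, 0, 0, 0, 0, 0, 0.6, 0, 0, 0, 0, 0, 0.9, 0, 0, 0, 0, 0, 1, 0, 0, 0])

```text
time: 21.65
tool_pos: [0.5968, -0.2816, 0.1411]
tool_rot: [3.137, -0.002, 0.643]
contact_force: [0.1, 0.2, 0.6]
opening: 0.044
```

Request:
jog_arm(deltas=[0, 0, 0.3, 0, 0, 0, 0, 0, 0.3, 0, 0, 0, 0, 0, 0.3, 0, 0, 0])

```text
time: 21.9
tool_pos: [0.5958, -0.281, 0.1677]
tool_rot: [3.14, -0.001, 0.643]
contact_force: [0.4, -0.7, -2.2]
opening: 0.0434
```

Request:
jog_arm(deltas=[-0.06, 0.25, 0, 0, 0, -0.01, -0.12, 0.5, 0, 0, 0, -0.02, -0.18, 0.75, 0, 0, 0, -0.03, -0.22, 0.94, 0, 0, 0, -0.042])

```text
time: 22.23
tool_pos: [0.5716, -0.1846, 0.1644]
tool_rot: [-3.137, 0.002, 0.576]
contact_force: [1.0, -0.1, -1.3]
opening: 0.0434
```

Request:
jog_arm(deltas=[-0.06, 0.25, 0, 0, 0, -0.01, -0.12, 0.5, 0, 0, 0, -0.02, -0.18, 0.75, 0, 0, 0, -0.03, -0.22, 0.94, 0, 0, 0, -0.042])

```text
time: 22.57
tool_pos: [0.5495, -0.0906, 0.1647]
tool_rot: [-3.138, 0.003, 0.51]
contact_force: [1.4, 0.6, -1.7]
opening: 0.0437
```

Request:
jog_arm(deltas=[-0.06, 0.25, 0, 0, 0, -0.01, -0.12, 0.5, 0, 0, 0, -0.02, -0.18, 0.75, 0, 0, 0, -0.03, -0.22, 0.94, 0, 0, 0, -0.042])

```text
time: 22.9
tool_pos: [0.5274, 0.0031, 0.1649]
tool_rot: [-3.139, 0.004, 0.445]
contact_force: [0.6, 0.0, -2.1]
opening: 0.0436
```

Request:
jog_arm(deltas=[-0.06, 0.25, 0, 0, 0, -0.01, -0.12, 0.5, 0, 0, 0, -0.02, -0.18, 0.75, 0, 0, 0, -0.03, -0.22, 0.94, 0, 0, 0, -0.042])

```text
time: 23.23
tool_pos: [0.5054, 0.0968, 0.1649]
tool_rot: [-3.14, 0.004, 0.379]
contact_force: [0.0, 0.4, -2.0]
opening: 0.0437
```

Request:
jog_arm(deltas=[-0.06, 0.25, 0, 0, 0, -0.01, -0.12, 0.5, 0, 0, 0, -0.02, -0.18, 0.75, 0, 0, 0, -0.03, -0.235, 0.95, -0.3, 0, 0, -0.042, -0.235, 0.95, -0.5, 0, 0, -0.042])

```text
time: 23.65
tool_pos: [0.4815, 0.1931, 0.1145]
tool_rot: [-3.14, 0.002, 0.315]
contact_force: [-0.4, -0.3, -2.4]
opening: 0.0435
```

Request:
jog_arm(deltas=[0, 0, 0, 0, 0, 0, 0, 0, 0, 0, 0, 0, 0, 0, 0, 0, 0, 0, 0, 0, 0, 0, 0, 0])

```text
time: 23.98
tool_pos: [0.4848, 0.1897, 0.1181]
tool_rot: [3.141, -0.002, 0.312]
contact_force: [0.4, -0.8, -1.5]
opening: 0.0435
```

Request:
jog_arm(deltas=[0, 0, -0.1, 0, 0, 0, 0, 0, -0.2, 0, 0, 0, 0, 0, -0.25, 0, 0, 0, 0, 0, -0.25, 0, 0, 0])

```text
time: 24.32
tool_pos: [0.4844, 0.19, 0.0912]
tool_rot: [3.142, -0.0, 0.312]
contact_force: [3.6, 0.4, -3.0]
opening: 0.0436
```

Request:
jog_arm(deltas=[0, 0, -0.03, 0, 0, 0, 0, 0, -0.06, 0, 0, 0, 0, 0, -0.06, 0, 0, 0])

```text
time: 24.57
tool_pos: [0.4856, 0.1905, 0.0865]
tool_rot: [3.141, -0.004, 0.313]
contact_force: [7.1, 2.9, -1.8]
opening: 0.0437
```

Request:
jog_arm(deltas=[0, 0, -0.03, 0, 0, 0, 0, 0, -0.06, 0, 0, 0, 0, 0, -0.06, 0, 0, 0])

```text
time: 24.82
tool_pos: [0.4867, 0.1908, 0.0808]
tool_rot: [3.141, -0.007, 0.313]
contact_force: [10.4, 3.3, -6.7]
opening: 0.0437
```

Request:
jog_arm(deltas=[0, 0, -0.03, 0, 0, 0, 0, 0, -0.06, 0, 0, 0, 0, 0, -0.06, 0, 0, 0])

```text
time: 25.07
tool_pos: [0.487, 0.1908, 0.0752]
tool_rot: [3.141, -0.007, 0.313]
contact_force: [9.1, 2.8, -0.6]
opening: 0.0433
```

Request:
jog_arm(deltas=[0.015, 0.005, 0, 0, 0, 0, 0.015, 0.005, 0, 0, 0, 0])

```text
time: 25.23
tool_pos: [0.4871, 0.1909, 0.0749]
tool_rot: [3.141, -0.004, 0.313]
contact_force: [6.5, 0.3, 0.6]
opening: 0.0437
```

Request:
jog_arm(deltas=[0, 0, -0.04, 0, 0, 0, 0, 0, -0.08, 0, 0, 0, 0, 0, -0.12, 0, 0, 0, 0, 0, -0.13, 0, 0, 0, 0, 0, -0.13, 0, 0, 0])

```text
time: 25.65
tool_pos: [0.4871, 0.1909, 0.0615]
tool_rot: [3.141, -0.004, 0.313]
contact_force: [7.5, 2.1, -0.1]
opening: 0.0435
```

Request:
jog_arm(deltas=[0, 0, -0.01, 0, 0, 0, 0, 0, -0.02, 0, 0, 0, 0, 0, -0.02, 0, 0, 0])

```text
time: 25.9
tool_pos: [0.4871, 0.1909, 0.0597]
tool_rot: [3.141, -0.004, 0.313]
contact_force: [7.3, 1.2, 1.8]
opening: 0.0434
```

Request:
jog_arm(deltas=[0, 0, -0.01, 0, 0, 0, 0, 0, -0.01, 0, 0, 0, 0, 0, -0.01, 0, 0, 0])

```text
time: 26.15
tool_pos: [0.4871, 0.1909, 0.0593]
tool_rot: [3.141, -0.004, 0.313]
contact_force: [5.2, -0.1, 6.6]
opening: 0.0437
```

Request:
jog_arm(deltas=[0, 0, 0, 0, 0, 0, 0, 0, 0, 0, 0, 0, 0, 0, 0, 0, 0, 0], claw=0.75)

```text
time: 26.4
tool_pos: [0.484, 0.1904, 0.0575]
tool_rot: [-3.141, 0.003, 0.313]
contact_force: [-0.7, 0.4, -0.8]
opening: 0.0591
```

Request:
jog_arm(deltas=[0, 0, 0.3, 0, 0, 0, 0, 0, 0.6, 0, 0, 0, 0, 0, 0.9, 0, 0, 0, 0, 0, 1, 0, 0, 0])

```text
time: 26.73
tool_pos: [0.4864, 0.191, 0.1616]
tool_rot: [3.141, -0.004, 0.313]
contact_force: [0.1, -0.1, 0.6]
opening: 0.0688
```

Request:
jog_arm(deltas=[0, -0.3, 0.1, 0, 0, 0, 0, -0.6, 0.1, 0, 0, 0, 0, -1, 0.1, 0, 0, 0])

```text
time: 26.98
tool_pos: [0.4847, 0.091, 0.168]
tool_rot: [-3.141, 0.0, 0.316]
contact_force: [0.9, -0.6, -0.5]
opening: 0.0684
```

Request:
jog_arm(deltas=[-0.1, -0.3, 0, 0, 0, 0, -0.3, -0.6, 0, 0, 0, 0, -0.5, -1, 0, 0, 0, 0])

```text
time: 27.23
tool_pos: [0.4349, -0.0071, 0.1671]
tool_rot: [-3.14, 0.002, 0.314]
contact_force: [0.8, -0.8, -0.6]
opening: 0.0687
```

Request:
jog_arm(deltas=[-0.1, -0.3, 0, 0, 0, 0, -0.2, -0.6, 0, 0, 0, 0, -0.2, -1, 0, 0, 0, 0])

```text
time: 27.48
tool_pos: [0.4137, -0.1062, 0.1673]
tool_rot: [-3.138, 0.003, 0.314]
contact_force: [1.5, 0.7, 0.0]
opening: 0.0689
```

Request:
jog_arm(deltas=[-0.1, -0.3, 0, 0, 0, 0, -0.2, -0.6, 0, 0, 0, 0, -0.2, -1, 0, 0, 0, 0])

```text
time: 27.73
tool_pos: [0.3941, -0.206, 0.1672]
tool_rot: [-3.138, 0.003, 0.313]
contact_force: [2.0, -0.2, 0.6]
opening: 0.0687
```

Request:
jog_arm(deltas=[0, -0.3, 0, 0, 0, 0, 0, -0.6, 0, 0, 0, 0, 0, -1, 0, 0, 0, 0, 0, -1, 0, 0, 0, 0, 0, -1, 0, 0, 0, 0])

```text
time: 28.15
tool_pos: [0.3958, -0.3075, 0.1669]
tool_rot: [-3.139, 0.001, 0.31]
contact_force: [-0.5, 0.9, -0.8]
opening: 0.0687
```

Run:
```python
from h import *
s=robot.read_camera("side")[:,:,::-1].copy();t=robot.read_camera("top")[:,:,::-1].copy()
cv2.imwrite("pics/t9.png",t);cv2.imwrite("pics/s9.png",s)
plates({"top":t,"side":s},names=["red"])
o=np.zeros((400,800,3),np.uint8)
o[:,:400]=crop(t,305,170,80,80,5); o[:,400:]=crop(s,235,215,80,80,5)
cv2.imwrite("pics/c9.png",o)
ob=robot.observe();print(ob['tool_pos'],ob['tool_rot'])
```

```text
red top [ 0.5869 -0.1562] yaw 1.718 [0.0539 0.0263]
red side [ 0.5891 -0.153 ] yaw 1.741 [0.0405 0.0253]
[ 0.39607984 -0.30545437  0.16724182] [-3.13878491e+00  1.10823999e-03  3.12466935e-01]
```

View pics/c9.png

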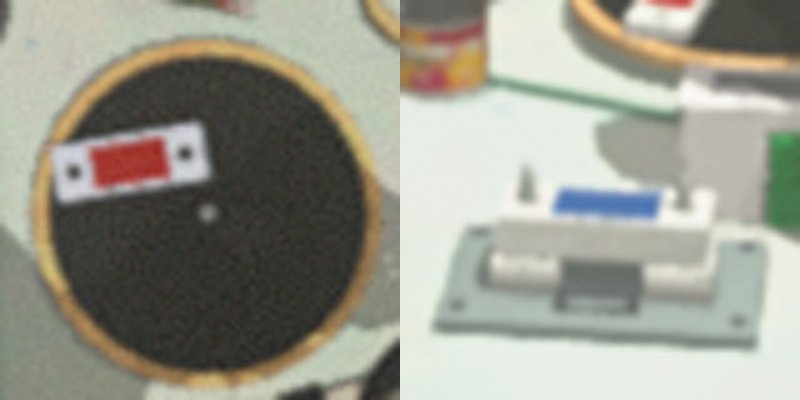

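Request:
jog_arm(deltas=[0.12, 0.1, 0, 0, 0, 0.06, 0.24, 0.2, 0, 0, 0, 0.12, 0.36, 0.3, 0, 0, 0, 0.18, 0.48, 0.4, 0, 0, 0, 0.24, 0.63, 0.5, 0, 0, 0, 0.3])

```text
time: 28.67
tool_pos: [0.4598, -0.2542, 0.1681]
tool_rot: [-3.14, 0.0, 0.79]
contact_force: [0.2, 0.5, -0.6]
opening: 0.069
```

Request:
jog_arm(deltas=[0.12, 0.1, 0, 0, 0, 0.06, 0.24, 0.2, 0, 0, 0, 0.12, 0.36, 0.3, 0, 0, 0, 0.18, 0.48, 0.4, 0, 0, 0, 0.24, 0.63, 0.5, 0, 0, 0, 0.3])

```text
time: 29.08
tool_pos: [0.5226, -0.2041, 0.168]
tool_rot: [-3.14, -0.0, 1.262]
contact_force: [1.3, -0.9, 0.6]
opening: 0.0691
```

Request:
jog_arm(deltas=[0.12, 0.1, 0, 0, 0, 0.06, 0.24, 0.2, 0, 0, 0, 0.12, 0.36, 0.3, 0, 0, 0, 0.18, 0.48, 0.4, -0.2, 0, 0, 0.24, 0.64, 0.5, -0.4, 0, 0, 0.3])

```text
time: 29.5
tool_pos: [0.5872, -0.1544, 0.1288]
tool_rot: [3.14, 0.001, 1.733]
contact_force: [0.5, 0.2, 0.8]
opening: 0.069
```

Request:
jog_arm(deltas=[0, 0, -0.3, 0, 0, 0, 0, 0, -0.6, 0, 0, 0, 0, 0, -0.78, 0, 0, 0, 0, 0, -0.78, 0, 0, 0, 0, 0, -0.78, 0, 0, 0])

```text
time: 29.92
tool_pos: [0.586, -0.155, 0.0497]
tool_rot: [-3.139, -0.002, 1.728]
contact_force: [-0.7, 0.2, 1.1]
opening: 0.0687
```

Request:
jog_arm(deltas=[0, 0, 0, 0, 0, 0, 0, 0, 0, 0, 0, 0])

```text
time: 30.08
tool_pos: [0.5878, -0.1566, 0.0522]
tool_rot: [3.139, 0.002, 1.727]
contact_force: [0.2, -0.0, 0.4]
opening: 0.0691
```

Run:
```python
from h import *
s=robot.read_camera("side")[:,:,::-1].copy()
plates({"side":s},names=["red"])
ob=robot.observe();print(ob['tool_pos'],ob['tool_rot'])
```

```text
red side [ 0.5964 -0.1556] yaw 1.578 [0.0326 0.0076]
[ 0.58773133 -0.15673857  0.05215134] [3.13876425e+00 1.63790674e-03 1.72673787e+00]
```

Request:
jog_arm(deltas=[-0.01, 0.005, -0.06, 0, 0, 0, -0.01, 0.005, -0.12, 0, 0, 0, -0.01, 0.005, -0.12, 0, 0, 0, -0.01, 0.005, -0.12, 0, 0, 0])

```text
time: 30.47
tool_pos: [0.5855, -0.156, 0.0379]
tool_rot: [-3.141, -0.0, 1.726]
contact_force: [0.1, -0.0, -1.1]
opening: 0.0688
```

Request:
jog_arm(deltas=[0, 0, 0, 0, 0, 0, 0, 0, 0, 0, 0, 0, 0, 0, 0, 0, 0, 0, 0, 0, 0, 0, 0, 0, 0, 0, 0, 0, 0, 0], claw=0.3)

```text
time: 30.88
tool_pos: [0.5859, -0.1561, 0.0383]
tool_rot: [3.141, 0.0, 1.727]
contact_force: [0.6, 1.0, 0.3]
opening: 0.0436
```

Request:
jog_arm(deltas=[0, 0, 0, 0, 0, 0, 0, 0, 0, 0, 0, 0])

```text
time: 31.05
tool_pos: [0.5859, -0.156, 0.0383]
tool_rot: [3.141, 0.0, 1.727]
contact_force: [1.1, -0.1, 0.4]
opening: 0.0439
```

Request:
jog_arm(deltas=[0, 0, 0.15, 0, 0, 0, 0, 0, 0.3, 0, 0, 0, 0, 0, 0.6, 0, 0, 0, 0, 0, 0.9, 0, 0, 0, 0, 0, 1, 0, 0, 0])

```text
time: 31.47
tool_pos: [0.5874, -0.1568, 0.1423]
tool_rot: [3.136, 0.003, 1.727]
contact_force: [0.6, -1.5, -1.0]
opening: 0.0437
```

Request:
jog_arm(deltas=[0, 0, 0.3, 0, 0, 0, 0, 0, 0.3, 0, 0, 0, 0, 0, 0.3, 0, 0, 0])

```text
time: 31.72
tool_pos: [0.5863, -0.1563, 0.1688]
tool_rot: [3.139, 0.001, 1.726]
contact_force: [0.1, 0.6, -2.7]
opening: 0.0434
```

Request:
jog_arm(deltas=[-0.06, 0.22, 0, 0, 0, -0.056, -0.12, 0.44, 0, 0, 0, -0.112, -0.18, 0.66, 0, 0, 0, -0.168, -0.25, 0.86, 0, 0, 0, -0.225])

```text
time: 32.05
tool_pos: [0.5594, -0.0689, 0.1657]
tool_rot: [-3.138, -0.0, 1.368]
contact_force: [1.2, 0.4, -1.9]
opening: 0.0437
```

Request:
jog_arm(deltas=[-0.06, 0.22, 0, 0, 0, -0.056, -0.12, 0.44, 0, 0, 0, -0.112, -0.18, 0.66, 0, 0, 0, -0.168, -0.25, 0.86, 0, 0, 0, -0.225])

```text
time: 32.38
tool_pos: [0.5343, 0.0172, 0.166]
tool_rot: [-3.138, 0.001, 1.015]
contact_force: [0.7, 1.6, -1.3]
opening: 0.0437
```

Request:
jog_arm(deltas=[-0.06, 0.22, 0, 0, 0, -0.056, -0.12, 0.44, 0, 0, 0, -0.112, -0.18, 0.66, 0, 0, 0, -0.168, -0.25, 0.86, 0, 0, 0, -0.225])

```text
time: 32.72
tool_pos: [0.5093, 0.103, 0.1661]
tool_rot: [-3.14, 0.003, 0.662]
contact_force: [0.8, 0.0, -1.5]
opening: 0.0435
```

Request:
jog_arm(deltas=[-0.06, 0.22, 0, 0, 0, -0.056, -0.12, 0.44, 0, 0, 0, -0.112, -0.18, 0.66, 0, 0, 0, -0.168, -0.26, 0.88, -0.2, 0, 0, -0.225, -0.26, 0.88, -0.5, 0, 0, -0.225])

```text
time: 33.13
tool_pos: [0.4842, 0.1933, 0.1182]
tool_rot: [-3.141, -0.003, 0.31]
contact_force: [-0.7, 0.4, -1.9]
opening: 0.0436
```

Request:
jog_arm(deltas=[0, 0, 0, 0, 0, 0, 0, 0, 0, 0, 0, 0, 0, 0, 0, 0, 0, 0, 0, 0, 0, 0, 0, 0])

```text
time: 33.47
tool_pos: [0.4858, 0.1894, 0.1192]
tool_rot: [3.141, -0.002, 0.312]
contact_force: [-0.1, -0.4, -1.6]
opening: 0.0435
```

Request:
jog_arm(deltas=[-0.005, 0.008, -0.1, 0, 0, 0, -0.005, 0.008, -0.2, 0, 0, 0, -0.005, 0.008, -0.26, 0, 0, 0, -0.005, 0.008, -0.26, 0, 0, 0])

```text
time: 33.8
tool_pos: [0.4843, 0.1905, 0.091]
tool_rot: [3.142, 0.001, 0.312]
contact_force: [1.1, -0.1, -2.0]
opening: 0.0436
```

Request:
jog_arm(deltas=[0, 0, -0.03, 0, 0, 0, 0, 0, -0.06, 0, 0, 0, 0, 0, -0.06, 0, 0, 0])

```text
time: 34.05
tool_pos: [0.4855, 0.1909, 0.0864]
tool_rot: [3.141, -0.003, 0.313]
contact_force: [4.9, 1.1, -1.9]
opening: 0.0437
```

Request:
jog_arm(deltas=[0, 0, -0.03, 0, 0, 0, 0, 0, -0.06, 0, 0, 0, 0, 0, -0.06, 0, 0, 0])

```text
time: 34.3
tool_pos: [0.4864, 0.1909, 0.0807]
tool_rot: [3.141, -0.005, 0.313]
contact_force: [7.5, 1.2, -1.3]
opening: 0.0436
```

Request:
jog_arm(deltas=[0, 0, -0.02, 0, 0, 0, 0, 0, -0.04, 0, 0, 0, 0, 0, -0.04, 0, 0, 0])

```text
time: 34.55
tool_pos: [0.4866, 0.1908, 0.0771]
tool_rot: [3.14, -0.005, 0.313]
contact_force: [7.5, 0.6, -0.7]
opening: 0.0438
```

Request:
jog_arm(deltas=[0.01, 0.0, -0.02, 0, 0, 0, 0.01, 0.0, -0.045, 0, 0, 0, 0.01, 0, -0.045, 0, 0, 0])

```text
time: 34.8
tool_pos: [0.4867, 0.1908, 0.0723]
tool_rot: [3.141, -0.003, 0.313]
contact_force: [4.7, 0.2, 3.0]
opening: 0.0439
```

Request:
jog_arm(deltas=[0, 0, -0.01, 0, 0, 0, 0, 0, -0.01, 0, 0, 0])

```text
time: 34.97
tool_pos: [0.4867, 0.1908, 0.0722]
tool_rot: [3.141, -0.004, 0.313]
contact_force: [3.0, -0.8, 12.3]
opening: 0.0437
```

Request:
jog_arm(deltas=[0, 0, -0.005, 0, 0, 0, 0, 0, -0.005, 0, 0, 0])

```text
time: 35.13
tool_pos: [0.4867, 0.1908, 0.0722]
tool_rot: [3.141, -0.004, 0.313]
contact_force: [2.0, -1.2, 16.3]
opening: 0.0439
```

Request:
jog_arm(deltas=[0, 0, 0, 0, 0, 0, 0, 0, 0, 0, 0, 0, 0, 0, 0, 0, 0, 0], claw=0.75)

```text
time: 35.38
tool_pos: [0.4839, 0.1905, 0.0695]
tool_rot: [-3.141, 0.003, 0.313]
contact_force: [0.0, -0.7, 0.7]
opening: 0.0591
```

Request:
jog_arm(deltas=[0, 0, 0.3, 0, 0, 0, 0, 0, 0.6, 0, 0, 0, 0, 0, 0.9, 0, 0, 0, 0, 0, 1, 0, 0, 0], claw=1)

```text
time: 35.72
tool_pos: [0.4862, 0.1911, 0.1735]
tool_rot: [3.141, -0.004, 0.313]
contact_force: [0.5, -0.1, 0.4]
opening: 0.0854
```

Request:
jog_arm(deltas=[-0.1, -0.3, 0, 0, 0, 0, -0.3, -0.6, 0, 0, 0, 0, -0.5, -1, 0, 0, 0, 0, -0.5, -1, 0, 0, 0, 0])

```text
time: 36.05
tool_pos: [0.431, 0.0871, 0.1688]
tool_rot: [-3.141, 0.007, 0.311]
contact_force: [0.8, 0.9, -0.2]
opening: 0.0917
```

Request:
jog_arm(deltas=[-0.05, -0.3, 0, 0, 0, 0, -0.05, -0.5, -0.2, 0, 0, 0, -0.05, -0.5, -0.4, 0, 0, 0, -0.05, -0.5, -0.4, 0, 0, 0, -0.05, -0.5, -0.4, 0, 0, 0])

```text
time: 36.47
tool_pos: [0.4292, 0.0409, 0.1293]
tool_rot: [-3.14, 0.004, 0.312]
contact_force: [0.2, -0.2, 0.5]
opening: 0.0917
```

Run:
```python
from h import *
s=robot.read_camera("side")[:,:,::-1].copy()
cv2.imwrite("pics/s10.png",s)
cv2.imwrite("pics/c10.png",crop(s,230,190,130,100,6))
ob=robot.observe();print(ob['tool_pos'],ob['tool_rot'],ob['opening'])
```

```text
[0.43003069 0.04105691 0.13013107] [-3.14088198e+00  1.48493526e-03  3.12937113e-01] 0.09178725450945664
```

View pics/c10.png

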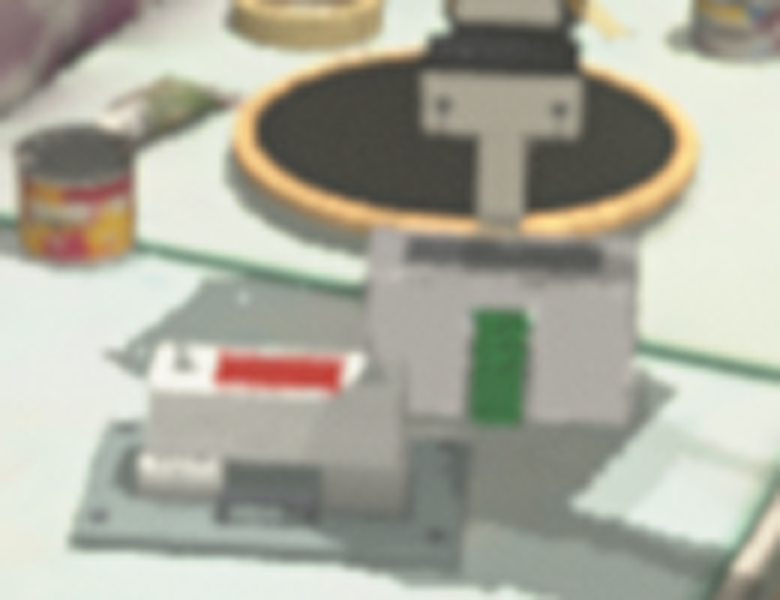

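The stack of three looks flush with red on top. The cover is standing, with its tab (500,365) lined up with the finger (501,180). Next I'll regrasp it.

Request:
jog_arm(deltas=[-0.01, -0.01, -0.3, 0, 0, 0, -0.01, -0.01, -0.6, 0, 0, 0, -0.01, -0.01, -0.87, 0, 0, 0, -0.01, -0.01, -0.87, 0, 0, 0, -0.01, -0.01, -0.87, 0, 0, 0])

```text
time: 36.93
tool_pos: [0.4291, 0.0403, 0.0433]
tool_rot: [-3.141, 0.002, 0.314]
contact_force: [0.3, 0.1, 0.8]
opening: 0.092
```

Request:
jog_arm(deltas=[0, 0, 0, 0, 0, 0, 0, 0, 0, 0, 0, 0])

```text
time: 37.1
tool_pos: [0.4307, 0.0399, 0.045]
tool_rot: [3.14, -0.003, 0.313]
contact_force: [-0.1, 0.3, -0.2]
opening: 0.0919
```

Request:
jog_arm(deltas=[0, 0, 0, 0, 0, 0, 0, 0, 0, 0, 0, 0, 0, 0, 0, 0, 0, 0], claw=0.78, newtons=5)

```text
time: 37.35
tool_pos: [0.4298, 0.0397, 0.044]
tool_rot: [3.141, -0.002, 0.313]
contact_force: [0.1, 0.5, -0.4]
opening: 0.0763
```

Request:
jog_arm(deltas=[0, 0, 0, 0, 0, 0, 0, 0, 0, 0, 0, 0, 0, 0, 0, 0, 0, 0, 0, 0, 0, 0, 0, 0, 0, 0, 0, 0, 0, 0], claw=0, newtons=35)

```text
time: 37.77
tool_pos: [0.4296, 0.0398, 0.0442]
tool_rot: [3.141, -0.001, 0.313]
contact_force: [-2.5, 0.2, 13.7]
opening: 0.0571
```

Request:
jog_arm(deltas=[0, 0, 0, 0, 0, 0, 0, 0, 0, 0, 0, 0, 0, 0, 0, 0, 0, 0])

```text
time: 38.02
tool_pos: [0.4296, 0.0398, 0.0442]
tool_rot: [3.141, -0.001, 0.313]
contact_force: [-2.5, 1.0, 12.6]
opening: 0.0571
```

Request:
jog_arm(deltas=[0, 0, 0.15, 0, 0, 0, 0, 0, 0.4, 0, 0, 0, 0, 0, 0.7, 0, 0, 0, 0, 0, 1, 0, 0, 0])

```text
time: 38.35
tool_pos: [0.4284, 0.0397, 0.1438]
tool_rot: [-3.141, 0.002, 0.313]
contact_force: [0.7, 0.9, -2.4]
opening: 0.0568
```

Request:
jog_arm(deltas=[0.1, 0.25, 0.15, 0, 0, 0, 0.2, 0.5, 0.15, 0, 0, 0, 0.3, 0.75, 0.15, 0, 0, 0, 0.4, 0.95, 0.15, 0, 0, 0])

```text
time: 38.68
tool_pos: [0.4694, 0.1362, 0.1585]
tool_rot: [-3.141, -0.0, 0.313]
contact_force: [0.1, -1.1, -2.1]
opening: 0.0571
```

Request:
jog_arm(deltas=[0.1, 0.25, 0, 0, 0, 0, 0.17, 0.5, 0, 0, 0, 0, 0.17, 0.57, 0, 0, 0, 0, 0.17, 0.57, 0, 0, 0, 0, 0.17, 0.57, 0, 0, 0, 0])

```text
time: 39.1
tool_pos: [0.4856, 0.1914, 0.1577]
tool_rot: [3.141, 0.002, 0.314]
contact_force: [0.1, -0.3, -2.0]
opening: 0.0562
```

Request:
jog_arm(deltas=[0, 0, 0, 0, 0, 0, 0, 0, 0, 0, 0, 0])

```text
time: 39.27
tool_pos: [0.486, 0.1906, 0.1582]
tool_rot: [3.141, 0.001, 0.312]
contact_force: [-0.0, -0.9, -1.6]
opening: 0.0569
```

Run:
```python
from h import *
s=robot.read_camera("side")[:,:,::-1].copy()
cv2.imwrite("pics/c11.png",crop(s,220,175,110,110,5))
ob=robot.observe();print(ob['tool_pos'],ob['tool_rot'],ob['opening'],ob['contact_force'])
```

```text
[0.48616051 0.19069134 0.15828625] [3.14133562e+00 3.11834295e-04 3.11498243e-01] 0.0569516025921045 [ 0.05104882  0.23185425 -2.89496834]
```

View pics/c11.png

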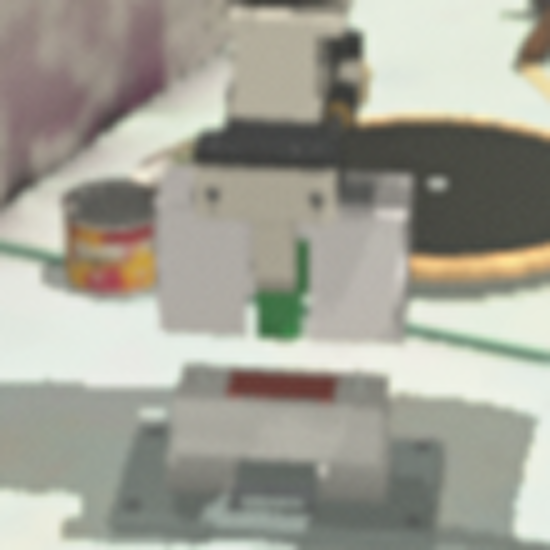

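Request:
jog_arm(deltas=[0.013, 0.008, -0.15, 0, 0, 0, 0.013, 0.008, -0.3, 0, 0, 0, 0.013, 0.008, -0.35, 0, 0, 0, 0.013, 0.008, -0.35, 0, 0, 0])

```text
time: 39.65
tool_pos: [0.4867, 0.1917, 0.1221]
tool_rot: [-3.141, 0.003, 0.312]
contact_force: [0.1, -0.2, -2.3]
opening: 0.0568
```

Request:
jog_arm(deltas=[0, 0, -0.1, 0, 0, 0, 0, 0, -0.2, 0, 0, 0, 0, 0, -0.3, 0, 0, 0, 0, 0, -0.3, 0, 0, 0])

```text
time: 39.98
tool_pos: [0.4863, 0.1921, 0.0911]
tool_rot: [-3.141, 0.004, 0.313]
contact_force: [-0.0, 0.0, -2.2]
opening: 0.0571
```

Request:
jog_arm(deltas=[0, 0, -0.04, 0, 0, 0, 0, 0, -0.08, 0, 0, 0, 0, 0, -0.1, 0, 0, 0, 0, 0, -0.1, 0, 0, 0])

```text
time: 40.32
tool_pos: [0.4874, 0.1925, 0.0829]
tool_rot: [3.142, 0.001, 0.313]
contact_force: [-0.4, -0.4, -1.7]
opening: 0.0569
```

Request:
jog_arm(deltas=[0, -0.006, -0.03, 0, 0, 0, 0, -0.006, -0.06, 0, 0, 0, 0, -0.006, -0.08, 0, 0, 0, 0, -0.006, -0.08, 0, 0, 0])

```text
time: 40.65
tool_pos: [0.4873, 0.1918, 0.0748]
tool_rot: [3.142, 0.001, 0.313]
contact_force: [-0.3, 0.1, -2.6]
opening: 0.0568
```

Request:
jog_arm(deltas=[0, 0, -0.03, 0, 0, 0, 0, 0, -0.06, 0, 0, 0, 0, 0, -0.08, 0, 0, 0, 0, 0, -0.08, 0, 0, 0])

```text
time: 40.98
tool_pos: [0.4873, 0.1918, 0.0667]
tool_rot: [3.142, 0.001, 0.313]
contact_force: [0.0, -0.7, -2.4]
opening: 0.0569
```

Request:
jog_arm(deltas=[0, 0, -0.03, 0, 0, 0, 0, 0, -0.06, 0, 0, 0, 0, 0, -0.07, 0, 0, 0, 0, 0, -0.07, 0, 0, 0])

```text
time: 41.32
tool_pos: [0.4874, 0.1918, 0.0598]
tool_rot: [3.142, 0.001, 0.313]
contact_force: [0.4, 0.9, -2.2]
opening: 0.0566
```

Sliding down freely, with about 3.5 mm to go.

Request:
jog_arm(deltas=[0, 0, -0.02, 0, 0, 0, 0, 0, -0.03, 0, 0, 0, 0, 0, -0.03, 0, 0, 0])

```text
time: 41.57
tool_pos: [0.4875, 0.1919, 0.057]
tool_rot: [3.142, 0.0, 0.313]
contact_force: [-0.1, -0.3, -2.9]
opening: 0.0568
```

Request:
jog_arm(deltas=[0, 0, -0.01, 0, 0, 0, 0, 0, -0.01, 0, 0, 0])

```text
time: 41.73
tool_pos: [0.4877, 0.1919, 0.0564]
tool_rot: [3.141, -0.0, 0.313]
contact_force: [0.0, 0.5, -1.2]
opening: 0.0565
```

Request:
jog_arm(deltas=[0, 0, -0.01, 0, 0, 0, 0, 0, -0.01, 0, 0, 0])

```text
time: 41.9
tool_pos: [0.4878, 0.192, 0.0563]
tool_rot: [3.141, -0.001, 0.313]
contact_force: [-2.3, -1.2, 8.5]
opening: 0.0568
```

Home on the deck at 0.0563, against a predicted 0.0562. I'll release, retreat and check.

Request:
jog_arm(deltas=[0, 0, 0, 0, 0, 0, 0, 0, 0, 0, 0, 0, 0, 0, 0, 0, 0, 0, 0, 0, 0, 0, 0, 0, 0, 0, 0, 0, 0, 0], claw=1)

```text
time: 42.32
tool_pos: [0.4877, 0.1919, 0.0551]
tool_rot: [3.142, -0.0, 0.313]
contact_force: [-0.8, 0.5, -0.4]
opening: 0.0857
```

Request:
jog_arm(deltas=[0, 0, 0.2, 0, 0, 0, 0, 0, 0.5, 0, 0, 0, 0, 0, 0.8, 0, 0, 0, 0, 0, 1, 0, 0, 0])

```text
time: 42.65
tool_pos: [0.4883, 0.1921, 0.1575]
tool_rot: [3.141, -0.002, 0.313]
contact_force: [0.2, 1.2, -0.0]
opening: 0.0919
```

Request:
jog_arm(deltas=[0, -0.3, 0.2, 0, 0, 0, 0, -0.6, 0.4, 0, 0, 0, 0, -1, 0.4, 0, 0, 0])

```text
time: 42.9
tool_pos: [0.4894, 0.0923, 0.1989]
tool_rot: [3.14, -0.007, 0.316]
contact_force: [0.9, -1.3, -0.8]
opening: 0.0918
```

Request:
jog_arm(deltas=[-0.1, -0.3, 0, 0, 0, 0, -0.3, -0.6, 0, 0, 0, 0, -0.5, -1, 0, 0, 0, 0])

```text
time: 43.15
tool_pos: [0.4382, -0.0061, 0.195]
tool_rot: [-3.141, -0.0, 0.314]
contact_force: [1.0, -1.0, -0.6]
opening: 0.0911
```

Request:
jog_arm(deltas=[0, -0.3, 0, 0, 0, 0, 0, -0.6, 0, 0, 0, 0, 0, -1, 0, 0, 0, 0, 0, -1, 0, 0, 0, 0])

```text
time: 43.48
tool_pos: [0.4393, -0.1111, 0.1954]
tool_rot: [3.138, -0.0, 0.308]
contact_force: [1.5, 0.0, 0.4]
opening: 0.0923
```

Run:
```python
from h import *
s=robot.read_camera("side")[:,:,::-1].copy();t=robot.read_camera("top")[:,:,::-1].copy()
o=np.zeros((600,800,3),np.uint8)
o[:360,:480]=crop(s,235,230,80,60,6); o[:400,480:]=crop(t,212,190,64,80,5); o[360:,:480]=crop(cv2.imread("pics/side0.png"),235,230,80,40,6)
cv2.imwrite("pics/c12.png",o)
ob=robot.observe();print(ob['time'],ob['tool_pos'],ob['contact_force'])
```

```text
43.5833 [ 0.4387676  -0.10654496  0.19498213] [ 0.77998935 -0.39111076 -0.20273246]
```

View pics/c12.png

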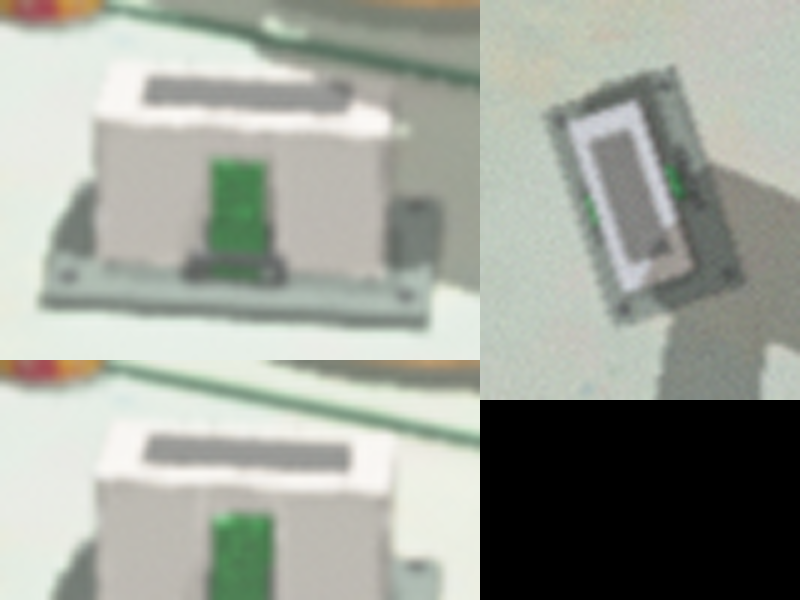

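The cover's position matches the starting picture, with top edges at the same pixels to within about 0.5 px. Both green tabs show outside the walls in the top view, at (673,182) and (593,210). I'm handing in.

```bash
python3 -c "
from cell import robot
print(robot.hand_in())"
```

```text
the job is handed in; nothing more can be done
None
```

I unclipped the cover and stood it on the worktop. I then stacked all three plates over the dowels (yellow, then blue, then red on top), clipped the cover back on, and handed in at about 44 s; no verdict was reported.

- **Plates:** each went down to within about 0.5 mm of the tool height I expected. The side pictures show the stack flush and flat.
- **Cover:** it touched the deck at tool height 0.0563 m, against an expected 0.0562 m. In the last pictures it sits where it was at the start, to within about half a pixel (1–2 mm). Both tabs are out beyond the walls. I judged the tabs by eye because their joint values can't be read.
- **Disagreements:** the two cameras differed by 2–3 mm on the plates and up to 5 mm on the bed. I settled the difference by contact forces while lowering the plates. Blue and red were gripped about 2 mm off centre, so the dowels guided them in with up to about 10 N of side force.
- **Bystanders:** I noticed no contact with the tins or the baren while moving. I did not re-measure their positions at the end.
- **Refused move:** one move was refused because a value was out of range. The next one then lowered the yellow plate short of the bed, near the cover, but it touched nothing and I corrected it.
- **Disturbances:** I saw no knocked plate and no slackened grip during the run.

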